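# Turn the drained food pan mouth-up

## Robot

A 6-joint arm with a two-finger parallel gripper is mounted at the origin on the work surface. World frame = base frame: x ahead of the robot, y to its left, z up, the work surface at z = 0. Lengths are in m, angles in rad, forces in N, time in s.
With the tool pointing down it reaches from about 0.35 to 0.775 m from the base axis. Payload 7.3 kg.
Tool frame: the origin (TCP) lies between the finger pads; the fingertips stand robot.tcp_to_tips ahead of it and the grasp point (between the pads) lies 2 mm behind it (robot.tcp_to_tips is the distance from the TCP to the fingertips, in m); y points along the fingers, x is the direction in which the jaws open and shut, and the axes are right-handed (so a half turn about y gives the same grasp; the last joint's range is limited). The gripper opens to 92 mm and grips with 3 to 60 N. Pads are 19 mm wide; open, the fingers measure 130 mm over their backs; the gripper's body (75 mm by 190 mm) begins 47 mm behind the grasp point.
Start: joints at [1.16, 0.342, 1.524, -0, 1.275, -0.146], TCP at [0.137, 0.507, 0.244] pointing down, gripper open.
Joint ranges: [-2.53, 2.53], [-0.77, 2.02], [0.04, 2.7], [-1, 4.14], [0.28, 2.66], [-3.11, 3.11]. Speed limits (rad/s): [2.57, 2.57, 3.14, 3.14, 3.14, 3.14].

## Interface

Orientations are given as [roll, pitch, yaw] about the fixed x, y, z axes, in that order (R = Rz(yaw) Ry(pitch) Rx(roll)).
In Python, from cell import status, read_camera, get_calibration, robot gives the robot as it stands.
- The arm moves only by the shell command python3 -m creep 'ROWS' [FORCE]. ROWS is JSON, a list of rows, each an object of numbers: "dx", "dy", "dz": the shift along the tool's x, y, z in m; "rx", "ry", "rz": the turn, a rotation vector about the tool's x, y, z in rad; "gripper": the opening, from 0 (shut) to 1 (fully open). A call has 1 to 20 rows; each row is the pose to reach, as a shift and turn from the pose commanded when the call began, along the tool's axes at that moment; what a row does not reach only later rows make up. A row lasts 1/8 s, in which the tool goes at most 62.5 mm and 10.7 degrees, less where a joint would pass 70% of its speed; a pose out of reach is approached as far as the arm can. A call with a gripper value outside its range is refused whole. The fingers move at their own pace and stop on an object; FORCE is the grip in N (left out, the last holds). Time passes only in rows, so rows that repeat a pose let the fingers close. It gives the time, the measured TCP pose, the force and the opening at its end, in the units of the state.
- status.observe(): the state, without advancing time (a new reading comes with each control period).
- read_camera(name): name is "scene" or "top" or "wrist"; returns (picture, depth): 384x512x3 uint8, red, green, blue; 384x512 float32, m along the optical axis (not along the pixel's ray), 0 where there is no reading.
- get_calibration(name): a dict with "fx", "fy", "cx", "cy" (pixels), "xyz" and "rotation" of the camera in the world; the wrist camera has in their place "mount" (4x4, takes a point from camera to tool coordinates, whose origin is the TCP and whose axes are the tool frame's). Camera axes: x right, y down, z forward; pixel columns grow to the right and rows downward; lengths in m; the calibration is good to about 2 mm. A picture is of the moment at which its call begins: read the wrist's pose just before it. get_calibration takes no time and is no camera call.
- robot.hand_in(): hands the job in, once; it reports no verdict.
The state is a dict: "time": time; "qpos": joint angles; "qvel": joint speeds; "joint_efforts": joint torques, N m; "tool_pos": TCP position; "tool_rot": TCP orientation; "contact_force": force on the tool from outside, world axes, zero at the start; "torque": the same for the moment, N m; "opening": finger opening in m.
Only numpy, scipy, OpenCV 4.12 (cv2) and the standard library are available. Lean on these libraries where they do the work, as an engineer would, in place of code of your own. Each camera call takes 0.05 s, during which the arm holds its last target.

## Task

The steel food pan on the rubber mat was left upside down to drain. First put the squeeze bottle that stands on the mat away, upright, in the shallow tray beside the other bottle; then tip the pan over its rim onto its side and stand it up mouth-up on the mat, ready to fill. It is too wide to grip, so push and lever it round without lifting it off, and do not shift or upset anything else on the counter.

Things in the scene. Friction and masses are not known exactly. Their poses are not given: they have to be found in the camera images.
- pan_center (a point): Stainless steel rectangular food pan, about 0.45 kg, 100 high, starting upside down on the mat. Outside: 176 (its x) by 108 (its y) at the rim, 152 by 86 at the closed bottom. This point is its centre, half-way up, near its centre of mass. Its z points from mouth to bottom: up while upside down, down once it stands mouth-up. Its x starts across the mat within 5 degrees.
- pan_rim (a point): Centre of the pan's mouth, in the plane of the rim; axes as pan_center. The rim is a flange 4 thick that sticks out 7 beyond the walls; the walls are 3 thick, the mouth 156 by 88 inside. Pushed over near its top, the pan balances at 45 degrees on its long rim edge, then falls on its long side and lies on flange and bottom edge, mouth facing the side it was pushed from, tipped up 6 degrees.
- pan_bottom (a point): Centre of the outside of the pan's closed bottom; axes as pan_center. Levered up by its upper long wall from within the mouth, the lying pan turns about its lower bottom edge; past some 45 degrees it falls onto its bottom and stands, in all some 200 from where it began. The rubber holds it from slipping while it turns.
- mat: Black non-slip rubber mat with fine ribs, fixed to the counter, 260 (its x) by 440 (its y) by 3 thick. Origin at the centre of its underside, on the counter. Pan and bottle stand at its two ends, about 100 to 135 from the centre along its y, either way round; each end is free for the pan once the bottle is gone.
- bottle_center (a point): White squeeze bottle, 52 diameter up to 96 high, then a tapering grey cap and short nozzle, 135 high in all, about 0.22 kg, standing on the mat where the pan must come to stand. This point is on its axis, half-way up (67.5 from its foot); z up.
- tray: Shallow steel tray fixed to the counter at the left or the right of the mat, 260 (its x) by 130 (its y), rim 18 high and 5 wide, floor 3 thick. Origin at the centre of its underside. The other bottle stands in its +x half; the -x half is free.
- bottle2: The other squeeze bottle, same shape and size, standing in the tray; origin at the centre of its foot. To be left alone.
- scale: Portion scale fixed to the counter at the other side of the mat, 230 (its x) by 130 (its y) by 37 high; origin at the centre of its underside.
- pan2: Second food pan of the same size standing mouth-up beyond the mat's far long edge, 100 high, origin at the centre of its foot, its 176 length along its x. To be left alone.
- shaker: Steel shaker, 62 diameter, 106 high, beside the mat's near long edge; origin at the centre of its foot. To be left alone.
- cups: Nested stack of small white paper cups, 63 diameter, 62 high, beside the mat's near long edge; origin at the centre of its foot. To be left alone.
- tongs: Steel tongs lying flat beyond the mat's far long edge, 260 long (its x) by 50 by 16 high; origin under the middle. To be left alone.
- thermometer: White hand thermometer lying beside the mat's near long edge, body 100 (its x) by 42 by 22 high with a thin 85 probe on +x; origin under the middle of the body. To be left alone.
Mind the look-alikes: they are no part of the job. Leave any purple or turquoise look-alike of the part that bears pan_center alone.

How it is judged:
By the outcome, as a careful person would: the job done as asked, in the order asked, and still so for the second after the job is handed in, with the robot touching nothing.
It also fails if it takes over 67 s, if anything falls off the work surface, if the arm or the gripper's body presses on something with over 40 N, if the wrist force passes 120 N, or if a joint passes its speed limit or range.

## Working session

There is one attempt and no reset: what is moved stays moved. The work goes in short steps, Python scripts to look and compute and a shell command to move; the robot and the scene stay as the last step left them, time stands still between calls to the robot, and variables do not carry over. Pictures are saved under pics/ and viewed, and the job is handed in when it is done.

```bash
ls; mkdir -p pics
python3 - <<'E'
from cell import status, read_camera, get_calibration, robot
import cv2,numpy as np
print(status.observe(), robot.tcp_to_tips)
for n in ["scene","top"]:
    p,d=read_camera(n); c=get_calibration(n); print(n,c)
    cv2.imwrite(f"pics/{n}0.png",p[:,:,::-1]); np.save(f"pics/{n}0d.npy",d)
print(get_calibration("wrist"))
E
```

```text
pics
{'time': 0.0, 'qpos': array([ 1.16001141e+00,  3.42710156e-01,  1.52506200e+00,  3.85548452e-06,
        1.27537385e+00, -1.45999010e-01]), 'qvel': array([-0.00139872,  0.0003103 ,  0.00189956,  0.00108784, -0.00013929,
        0.00036187]), 'joint_efforts': array([ 1.07828469e-03, -4.31253612e+01, -2.44220495e+01,  7.16891815e-02,
        5.60832547e-02, -9.79618085e-05]), 'tool_pos': array([0.13721155, 0.50634359, 0.24303576]), 'tool_rot': array([-1.57056669e+00,  1.53629800e-03,  1.30600947e+00]), 'contact_force': array([-0.14195355, -0.28241766,  0.56580878]), 'torque': array([-0.01109588, -0.04396699, -0.00082839]), 'opening': 0.09150769598128561} 0.017
scene {'fx': 442.43432755725325, 'fy': 442.43432755725325, 'cx': 257.70603897914987, 'cy': 183.4843941885518, 'xyz': array([0.89490141, 0.70285812, 1.04418975]), 'rotation': array([-2.43663928,  0.01838169,  2.59540229])}
top {'fx': 421.22171414378016, 'fy': 421.22171414378016, 'cx': 262.10893261982426, 'cy': 199.5855672857728, 'xyz': array([ 0.22944217, -0.00988761,  1.39671126]), 'rotation': array([-2.93951058,  0.00394099, -1.53418905])}
{'fx': 305.9494776485036, 'fy': 305.9494776485036, 'cx': 259.80838482766495, 'cy': 186.21245902053806, 'mount': array([[ 9.99999828e-01, -5.83949118e-04, -4.88598438e-05,
         1.41242922e-04],
       [-1.09975309e-04, -2.68919436e-01,  9.63162668e-01,
        -1.40527407e-01],
       [-5.75577352e-04, -9.63162497e-01, -2.68919454e-01,
         7.19710535e-02],
       [ 0.00000000e+00,  0.00000000e+00,  0.00000000e+00,
         1.00000000e+00]])}
```

View pics/scene0.png

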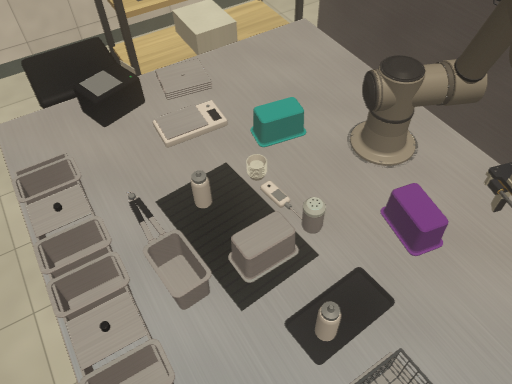

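View pics/top0.png

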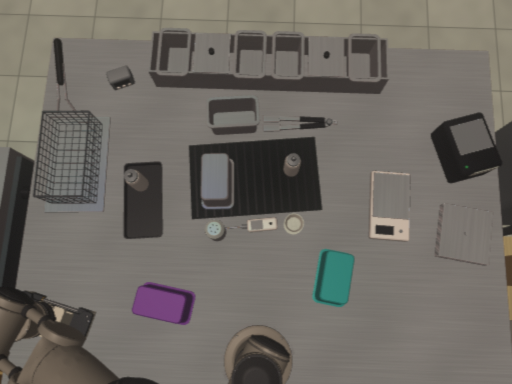

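```bash
cat > h.py <<'E'
from cell import status, read_camera, get_calibration, robot
import cv2,numpy as np
from scipy.spatial.transform import Rotation as R
def cam(n):
    c=get_calibration(n)
    if n=="wrist":
        s=status.observe(); M=c["mount"]; Rt=R.from_euler('xyz',s["tool_rot"]).as_matrix()
        return c,Rt@M[:3,:3],Rt@M[:3,3]+s["tool_pos"]
    return c,R.from_euler('xyz',c["rotation"]).as_matrix(),np.array(c["xyz"])
def cloud(c,Rm,t,d):
    v,u=np.mgrid[0:d.shape[0],0:d.shape[1]]
    P=np.stack([(u-c["cx"])/c["fx"]*d,(v-c["cy"])/c["fy"]*d,d],-1)@Rm.T+t
    P[d<=0]=np.nan
    return P
def proj(c,Rm,t,p):
    q=(np.asarray(p)-t)@Rm; return np.stack([c["cx"]+c["fx"]*q[...,0]/q[...,2],c["cy"]+c["fy"]*q[...,1]/q[...,2]],-1)
def ray(c,Rm,t,uv,z):
    uv=np.atleast_2d(uv).astype(float)
    r=np.stack([(uv[:,0]-c["cx"])/c["fx"],(uv[:,1]-c["cy"])/c["fy"],np.ones(len(uv))],-1)@Rm.T
    return t+r*((z-t[2])/r[:,2])[:,None]
def rect(P,m):
    return cv2.minAreaRect(P[m][:,:2].astype(np.float32))
def snap(n,name):
    c,Rm,t=cam(n); p,d=read_camera(n); cv2.imwrite(f"pics/{name}.png",p[:,:,::-1]); return c,Rm,t,p,d
E
python3 - <<'E'
from h import *
for n in ["top","scene"]:
    c,Rm,t=cam(n); p=cv2.imread(f"pics/{n}0.png"); d=np.load(f"pics/{n}0d.npy"); P=cloud(c,Rm,t,d)
    Z=P[...,2]; X=P[...,0];Y=P[...,1]
    print(n,"table z",np.nanmedian(Z[(Z<.03)]))
    g=p.max(-1).astype(int)
    k=np.isfinite(Z)&(X>.3)&(X<.8)&(Y>-.35)&(Y<.5)
    m=(k&(Z>.012)).astype(np.uint8)
    nl,L,S,C=cv2.connectedComponentsWithStats(m)
    for i in range(1,nl):
        if S[i,4]<60: continue
        mm=L==i; zt=np.nanpercentile(Z[mm],98)
        top=mm&(Z>zt-.008)
        print(i,S[i,:4],S[i,4],"zmax %.3f"%zt,"all",np.round(np.concatenate([np.nanmin(P[mm],0)[:2],np.nanmax(P[mm],0)[:2]]),3),"top rect",[np.round(q,3) for q in rect(P,top)])
    dk=(k&(g<60)&(abs(Z)<.012)).astype(np.uint8)
    nl,L,S,C=cv2.connectedComponentsWithStats(dk)
    for i in range(1,nl):
        if S[i,4]>300: print("dark",S[i],[np.round(q,3) for q in rect(P,L==i)], np.nanmedian(Z[L==i]))
E
```

```text
top table z -0.001707737710367363
1 [206 107  54  27] 587 zmax 0.104 all [0.728 0.025 0.8   0.201] top rect [array([0.764, 0.113]), array([0.177, 0.072]), np.float64(89.961)]
27 [201 153  31  54] 1546 zmax 0.107 all [0.484 0.11  0.644 0.208] top rect [array([0.567, 0.159]), array([0.152, 0.086]), np.float64(2.718)]
28 [284 153  17  23] 304 zmax 0.134 all [ 0.598 -0.112  0.645 -0.063] top rect [array([ 0.626, -0.088]), array([0.025, 0.032]), np.float64(14.889)]
29 [156 161   7  38] 60 zmax 0.023 all [0.506 0.342 0.633 0.373] top rect [array([0.575, 0.349]), array([0.125, 0.017]), np.float64(14.388)]
30 [124 162  32  59] 517 zmax 0.132 all [0.426 0.375 0.629 0.481] top rect [array([0.552, 0.416]), array([0.032, 0.031]), np.float64(85.324)]
35 [284 213  20  21] 326 zmax 0.064 all [ 0.401 -0.129  0.462 -0.069] top rect [array([ 0.431, -0.099]), array([0.062, 0.058]), np.float64(0.594)]
36 [242 217  36  15] 388 zmax 0.027 all [ 0.404 -0.047  0.454  0.069] top rect [array([0.428, 0.012]), array([0.04 , 0.115]), np.float64(8.288)]
37 [205 219  22  22] 353 zmax 0.108 all [0.369 0.12  0.43  0
[... 1335 characters left out ...]
([0.154, 0.088]), np.float64(3.174)]
28 [159 230  52  74] 1340 zmax 0.102 all [0.732 0.023 0.8   0.202] top rect [array([0.766, 0.112]), array([0.067, 0.18 ]), np.float64(0.026)]
29 [284 267 111  98] 672 zmax 0.021 all [0.366 0.329 0.636 0.479] top rect [array([0.501, 0.404]), array([0.262, 0.131]), np.float64(5.656)]
33 [315 301  26  40] 779 zmax 0.135 all [0.535 0.395 0.583 0.445] top rect [array([0.558, 0.422]), array([0.025, 0.013]), np.float64(81.236)]
dark [ 157  166  158  144 7426] [array([0.595, 0.035]), array([0.258, 0.442]), np.float64(6.228)] 0.002637257001744886
dark [ 287  269  105   94 3895] [array([0.499, 0.402]), array([0.25 , 0.122]), np.float64(5.913)] 0.0025424886534168856
```

```bash
python3 -m creep '[{"dx":-0.445,"dz":-0.629,"ry":-0.36,"gripper":1},{"dx":-0.445,"dz":-0.629,"ry":-0.36,"gripper":1},{"dx":-0.445,"dz":-0.629,"ry":-0.36,"gripper":1},{"dx":-0.445,"dz":-0.629,"ry":-0.36,"gripper":1},{"dx":-0.445,"dz":-0.629,"ry":-0.36,"gripper":1},{"dx":-0.445,"dz":-0.629,"ry":-0.36,"gripper":1},{"dx":-0.445,"dz":-0.629,"ry":-0.36,"gripper":1},{"dx":-0.445,"dz":-0.629,"ry":-0.36,"gripper":1},{"dx":-0.445,"dz":-0.629,"ry":-0.36,"gripper":1},{"dx":-0.445,"dz":-0.629,"ry":-0.36,"gripper":1},{"dx":-0.445,"dz":-0.629,"ry":-0.36,"gripper":1},{"dx":-0.445,"dz":-0.629,"ry":-0.36,"gripper":1},{"dx":-0.445,"dz":-0.629,"ry":-0.36,"gripper":1},{"dx":-0.445,"dz":-0.629,"ry":-0.36,"gripper":1},{"dx":-0.445,"dz":-0.629,"ry":-0.36,"gripper":1},{"dx":-0.445,"dz":-0.629,"ry":-0.36,"gripper":1}]'
python3 -c "
from h import *
s=status.observe();print(s['qpos'],s['tool_pos'],s['tool_rot'])
c,Rm,t,p,d=snap('wrist','w1')"
```

```text
[ 1.16001157e+00  3.42653290e-01  1.52493732e+00 -2.31891481e-05
  1.27543434e+00 -1.45985158e-01] [0.13723362 0.50637494 0.24310881] [-1.57060991e+00  1.42028766e-03  1.30600362e+00]invalid input at $[0]: expected keys dx, dy, dz, rx, ry, rz, gripper
```

View pics/w1.png

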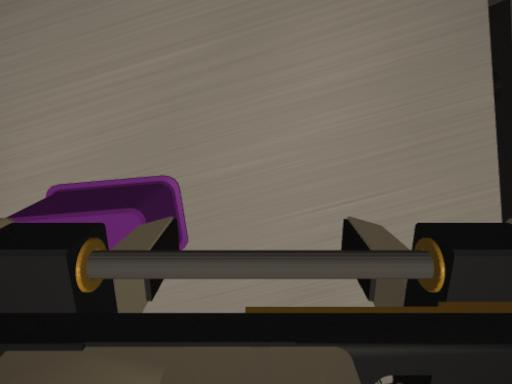

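The wrist picture shows the purple decoy below left (~110,215); the move was refused because every row needs all the keys.

```bash
python3 -m creep '[{"dx":-0.445,"dy":0,"dz":-0.629,"rx":0,"ry":-0.36,"rz":0,"gripper":1},{"dx":-0.445,"dy":0,"dz":-0.629,"rx":0,"ry":-0.36,"rz":0,"gripper":1},{"dx":-0.445,"dy":0,"dz":-0.629,"rx":0,"ry":-0.36,"rz":0,"gripper":1},{"dx":-0.445,"dy":0,"dz":-0.629,"rx":0,"ry":-0.36,"rz":0,"gripper":1},{"dx":-0.445,"dy":0,"dz":-0.629,"rx":0,"ry":-0.36,"rz":0,"gripper":1},{"dx":-0.445,"dy":0,"dz":-0.629,"rx":0,"ry":-0.36,"rz":0,"gripper":1},{"dx":-0.445,"dy":0,"dz":-0.629,"rx":0,"ry":-0.36,"rz":0,"gripper":1},{"dx":-0.445,"dy":0,"dz":-0.629,"rx":0,"ry":-0.36,"rz":0,"gripper":1},{"dx":-0.445,"dy":0,"dz":-0.629,"rx":0,"ry":-0.36,"rz":0,"gripper":1},{"dx":-0.445,"dy":0,"dz":-0.629,"rx":0,"ry":-0.36,"rz":0,"gripper":1},{"dx":-0.445,"dy":0,"dz":-0.629,"rx":0,"ry":-0.36,"rz":0,"gripper":1},{"dx":-0.445,"dy":0,"dz":-0.629,"rx":0,"ry":-0.36,"rz":0,"gripper":1},{"dx":-0.445,"dy":0,"dz":-0.629,"rx":0,"ry":-0.36,"rz":0,"gripper":1},{"dx":-0.445,"dy":0,"dz":-0.629,"rx":0,"ry":-0.36,"rz":0,"gripper":1},{"dx":-0.445,"dy":0,"dz":-0.629,"rx":0,"ry":-0.36,"rz":0,"gripper":1},{"dx":-0.445,"dy":0,"dz":-0.629,"rx":0,"ry":-0.36,"rz":0,"gripper":1}]'
python3 -c "
from h import *
s=status.observe();print(s['qpos'],s['tool_pos'],s['tool_rot'])
c,Rm,t,p,d=snap('wrist','w1')
P=cloud(c,Rm,t,d);Z=P[...,2]
for a,b in [(.02,.09),(.11,.15)]:
  m=(Z>a)&(Z<b)&(abs(P[...,0]-.627)<.05)&(abs(P[...,1]+.087)<.05)
  print(m.sum(),np.nanpercentile(P[m],[2,50,98],axis=0))
"
```

```text
time: 2.15
tool_pos: [0.6275, -0.0861, 0.244]
tool_rot: [-1.571, -0.0, 1.667]
contact_force: [0.3, -0.2, -0.2]
opening: 0.0917
[-2.57483473e-01  5.45512141e-01  1.19659947e+00  3.13551693e-04
  1.39961446e+00 -1.92485046e+00] [ 0.62747295 -0.08613098  0.24401704] [-1.57077830e+00 -3.36056295e-04  1.66731355e+00]
311 [[ 0.59871366 -0.11211544  0.02184069]
 [ 0.60088148 -0.0909376   0.06018321]
 [ 0.61246509 -0.06973356  0.0891722 ]]
1795 [[ 0.60394002 -0.10832109  0.11063703]
 [ 0.62105664 -0.08963147  0.12408038]
 [ 0.64235247 -0.07105687  0.13775482]]
```

View pics/w1.png

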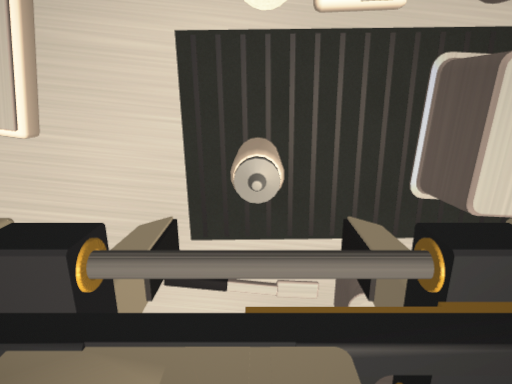

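Bottle is at pixel (257,170), centred between the jaws to a couple of mm. Descending and gripping.

```bash
python3 -m creep '[{"dx":-0.002,"dy":0.04,"dz":0.002,"rx":0,"ry":0,"rz":0,"gripper":1},{"dx":-0.002,"dy":0.08,"dz":0.002,"rx":0,"ry":0,"rz":0,"gripper":1},{"dx":-0.002,"dy":0.11,"dz":0.002,"rx":0,"ry":0,"rz":0,"gripper":1},{"dx":-0.002,"dy":0.135,"dz":0.002,"rx":0,"ry":0,"rz":0,"gripper":1},{"dx":-0.002,"dy":0.15,"dz":0.002,"rx":0,"ry":0,"rz":0,"gripper":1},{"dx":-0.002,"dy":0.15,"dz":0.002,"rx":0,"ry":0,"rz":0,"gripper":0.5},{"dx":-0.002,"dy":0.15,"dz":0.002,"rx":0,"ry":0,"rz":0,"gripper":0.5},{"dx":-0.002,"dy":0.15,"dz":0.002,"rx":0,"ry":0,"rz":0,"gripper":0.5},{"dx":-0.002,"dy":0.15,"dz":0.002,"rx":0,"ry":0,"rz":0,"gripper":0.5},{"dx":-0.002,"dy":0.15,"dz":0.002,"rx":0,"ry":0,"rz":0,"gripper":0.5}]' 20
python3 -c "
from h import *
s=status.observe();print(s['qpos'],s['tool_pos'],s['tool_rot'])"
```

```text
time: 3.45
tool_pos: [0.6264, -0.0895, 0.0942]
tool_rot: [-1.572, -0.0, 1.666]
contact_force: [0.5, 1.0, 2.5]
opening: 0.0512
[-2.63090995e-01  6.76173354e-01  1.39336206e+00  4.18934076e-04
  1.07125870e+00 -1.92919068e+00] [ 0.62642855 -0.0894813   0.09423614] [-1.57167315e+00 -6.44318234e-05  1.66589918e+00]
```

```bash
python3 -m creep '[{"dx":0,"dy":-0.03,"dz":0,"rx":0,"ry":0,"rz":0,"gripper":0.5},{"dx":0,"dy":-0.08,"dz":0,"rx":0,"ry":0,"rz":0,"gripper":0.5},{"dx":0,"dy":-0.13,"dz":0,"rx":0,"ry":0,"rz":0,"gripper":0.5},{"dx":0.02,"dy":-0.15,"dz":0.006,"rx":0,"ry":0,"rz":0,"gripper":0.5},{"dx":0.06,"dy":-0.15,"dz":0.017,"rx":0,"ry":0,"rz":0,"gripper":0.5},{"dx":0.11,"dy":-0.15,"dz":0.031,"rx":0,"ry":0,"rz":0,"gripper":0.5},{"dx":0.16,"dy":-0.15,"dz":0.045,"rx":0,"ry":0,"rz":0,"gripper":0.5},{"dx":0.21,"dy":-0.15,"dz":0.059,"rx":0,"ry":0,"rz":0,"gripper":0.5},{"dx":0.26,"dy":-0.15,"dz":0.073,"rx":0,"ry":0,"rz":0,"gripper":0.5},{"dx":0.31,"dy":-0.15,"dz":0.087,"rx":0,"ry":0,"rz":0,"gripper":0.5},{"dx":0.36,"dy":-0.15,"dz":0.101,"rx":0,"ry":0,"rz":0,"gripper":0.5},{"dx":0.41,"dy":-0.15,"dz":0.115,"rx":0,"ry":0,"rz":0,"gripper":0.5},{"dx":0.46,"dy":-0.15,"dz":0.129,"rx":0,"ry":0,"rz":0,"gripper":0.5},{"dx":0.49,"dy":-0.15,"dz":0.137,"rx":0,"ry":0,"rz":0,"gripper":0.5},{"dx":0.502,"dy":-0.15,"dz":0.14,"rx":0,"ry":0,"rz":0,"gripper":0.5},{"dx":0.502,"dy":-0.15,"dz":0.14,"rx":0,"ry":0,"rz":0,"gripper":0.5},{"dx":0.502,"dy":-0.1,"dz":0.14,"rx":0,"ry":0,"rz":0,"gripper":0.5},{"dx":0.502,"dy":-0.06,"dz":0.14,"rx":0,"ry":0,"rz":0,"gripper":0.5},{"dx":0.502,"dy":-0.04,"dz":0.14,"rx":0,"ry":0,"rz":0,"gripper":0.5},{"dx":0.502,"dy":-0.04,"dz":0.14,"rx":0,"ry":0,"rz":0,"gripper":0.5}]'
python3 -c "
from h import *
s=status.observe();print(s['qpos'],s['tool_pos'],s['tool_rot'])
c,Rm,t,p,d=snap('scene','s2')"
```

```text
time: 5.95
tool_pos: [0.4387, 0.3949, 0.1319]
tool_rot: [-1.567, 0.002, 1.664]
contact_force: [0.3, 0.1, -2.2]
opening: 0.0517
[ 6.03244525e-01  5.66625650e-01  1.48557263e+00 -3.15264348e-04
  1.09389987e+00 -1.06094074e+00] [0.43869258 0.39489235 0.13193329] [-1.56700021  0.00244281  1.66433525]
```

View pics/s2.png

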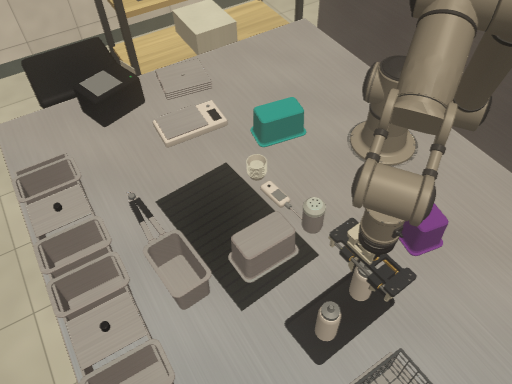

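Bottle hangs upright over the free half of the tray (360,285), clear of bottle2 (328,320). Lowering and releasing.

```bash
python3 -m creep '[{"dx":0,"dy":0.02,"dz":0,"rx":0,"ry":0,"rz":0,"gripper":0.5},{"dx":0,"dy":0.03,"dz":0,"rx":0,"ry":0,"rz":0,"gripper":0.5},{"dx":0,"dy":0.035,"dz":0,"rx":0,"ry":0,"rz":0,"gripper":0.5},{"dx":0,"dy":0.038,"dz":0,"rx":0,"ry":0,"rz":0,"gripper":0.5},{"dx":0,"dy":0.038,"dz":0,"rx":0,"ry":0,"rz":0,"gripper":0.5},{"dx":0,"dy":0.038,"dz":0,"rx":0,"ry":0,"rz":0,"gripper":0.5}]'
```

```text
time: 6.75
tool_pos: [0.4393, 0.397, 0.0962]
tool_rot: [-1.571, -0.0, 1.666]
contact_force: [0.4, 0.1, -3.4]
opening: 0.0517
```

```bash
python3 -m creep '[{"dx":0,"dy":0.001,"dz":0,"rx":0,"ry":0,"rz":0,"gripper":0.5},{"dx":0,"dy":0.0025,"dz":0,"rx":0,"ry":0,"rz":0,"gripper":0.5},{"dx":0,"dy":0.0025,"dz":0,"rx":0,"ry":0,"rz":0,"gripper":0.5},{"dx":0,"dy":0.0025,"dz":0,"rx":0,"ry":0,"rz":0,"gripper":0.85},{"dx":0,"dy":0.0025,"dz":0,"rx":0,"ry":0,"rz":0,"gripper":0.85},{"dx":0,"dy":0.0025,"dz":0,"rx":0,"ry":0,"rz":0,"gripper":0.85},{"dx":0,"dy":-0.04,"dz":0,"rx":0,"ry":0,"rz":0,"gripper":0.85},{"dx":0,"dy":-0.09,"dz":0,"rx":0,"ry":0,"rz":0,"gripper":0.85},{"dx":0,"dy":-0.14,"dz":0,"rx":0,"ry":0,"rz":0,"gripper":0.85},{"dx":0,"dy":-0.16,"dz":0,"rx":0,"ry":0,"rz":0,"gripper":0},{"dx":0,"dy":-0.16,"dz":0,"rx":0,"ry":0,"rz":0,"gripper":0}]'
python3 - <<'E'
from h import *
s=status.observe();print(s['qpos'],s['tool_pos'],s['tool_rot'])
c,Rm,t,p,d=snap('scene','s3')
P=cloud(c,Rm,t,d);X,Y,Z=P[...,0],P[...,1],P[...,2]
for nm,x,y in [("new",.439,.397),("b2",.557,.42)]:
  m=(abs(X-x)<.04)&(abs(Y-y)<.04)&(Z>.03)&(Z<.17)
  print(nm,np.nanpercentile(P[m],[1,50,99],axis=0))
  m&=Z>.12
  print(nm,np.nanpercentile(P[m],[1,50,99],axis=0))
# pan
m=(abs(X-.569)<.1)&(abs(Y-.159)<.08)&(Z>.095)&(Z<.12)
print([np.round(q,3) for q in rect(P,m)])
np.save("pics/s3d.npy",d)
# kinematic fit
from scipy.optimize import least_squares
D=[([1.16001,.34265,1.52494,0,1.27543,-.14599],[.13723,.50637,.24311]),
([-.257483,.545512,1.1966,0,1.39961,-1.92485],[.627473,-.086131,.244017]),
([-.263091,.676173,1.393362,0,1.071259,-1.92919],[.626429,-.089481,.094236]),
([.603245,.566626,1.485573,0,1.0939,-1.060941],[.438693,.394892,.131933]),
(list(s['qpos']),list(s['tool_pos']))]
def fk(q,L):
    h,L1,L2,L3,o=L
    a=q[1]+q[2]; b=a+q[4]
    r=L1*np.sin(q[1])+L2*np.sin(a)+L3*np.sin(b)
    z=h+L1*np.cos(q[1])+L2*np.cos(a)+L3*np.cos(b)
    return np.array([r*np.cos(q[0])-o*np.sin(q[0]),r*np.sin(q[0])+o*np.cos(q[0]),z])
f=least_squares(lambda L:np.concatenate([fk(q,L)-np.array(p) for q,p in D]),[.3,.4,.4,.2,.07])
print(f.x,np.abs(f.fun).max())
E
```

```text
time: 8.12
tool_pos: [0.4397, 0.3973, 0.2573]
tool_rot: [-1.574, -0.002, 1.666]
contact_force: [0.1, 0.9, -0.2]
opening: 0.0627
[ 6.05452856e-01  4.56229988e-01  1.30897064e+00  6.91986986e-05
  1.37264607e+00 -1.06056381e+00] [0.43966493 0.39726496 0.25729089] [-1.57403201 -0.00188869  1.66600623]
new [[0.42076141 0.37681079 0.03137765]
 [0.45225955 0.40478414 0.10348982]
 [0.46547874 0.42214239 0.13771083]]
new [[0.42061258 0.37744512 0.12032454]
 [0.44225449 0.39839    0.12414842]
 [0.45896082 0.41618678 0.13946752]]
b2 [[0.53787589 0.39983622 0.03165379]
 [0.56710414 0.4279468  0.10638716]
 [0.5824274  0.44447058 0.13663644]]
b2 [[0.537684   0.40009305 0.120417  ]
 [0.55897304 0.42118102 0.12429754]
 [0.57650097 0.43834393 0.13901894]]
[array([0.569, 0.158]), array([0.155, 0.09 ]), np.float64(2.763)]
[1.33771924 0.47666812 0.37957249 1.43400086 0.07642692] 0.007335404903846321
```

View pics/s3.png

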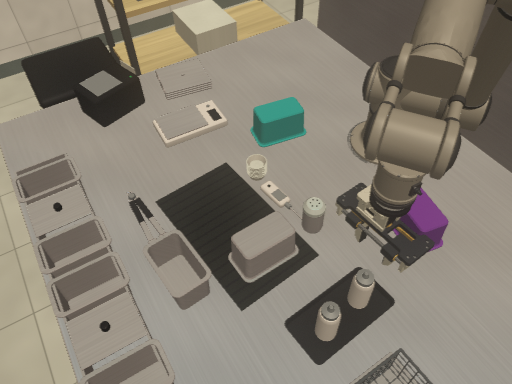

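Both bottles stand upright in the tray (362,290 and 328,322); nothing else has moved. Next: swing to behind the pan, jaws along the pan's length.

```bash
python3 -m creep '[{"dx":-0.108,"dy":0,"dz":-0.112,"rx":0,"ry":0.18,"rz":0,"gripper":0.65},{"dx":-0.108,"dy":0,"dz":-0.112,"rx":0,"ry":0.36,"rz":0,"gripper":0.65},{"dx":-0.108,"dy":0,"dz":-0.112,"rx":0,"ry":0.54,"rz":0,"gripper":0.65},{"dx":-0.108,"dy":0,"dz":-0.112,"rx":0,"ry":0.72,"rz":0,"gripper":0.65},{"dx":-0.108,"dy":0,"dz":-0.112,"rx":0,"ry":0.9,"rz":0,"gripper":0.65},{"dx":-0.108,"dy":0,"dz":-0.112,"rx":0,"ry":1.08,"rz":0,"gripper":0.65},{"dx":-0.108,"dy":0,"dz":-0.112,"rx":0,"ry":1.26,"rz":0,"gripper":0.65},{"dx":-0.108,"dy":0,"dz":-0.112,"rx":0,"ry":1.44,"rz":0,"gripper":0.65},{"dx":-0.108,"dy":0,"dz":-0.112,"rx":0,"ry":1.616,"rz":0,"gripper":0.65},{"dx":-0.108,"dy":0,"dz":-0.112,"rx":0,"ry":1.616,"rz":0,"gripper":0.65},{"dx":-0.108,"dy":0,"dz":-0.112,"rx":0,"ry":1.616,"rz":0,"gripper":0.65}]'
python3 -c "
from h import *
s=status.observe();print(list(s['qpos']),list(s['tool_pos']),list(s['tool_rot']))"
python3 -m creep '[{"dx":0,"dy":0,"dz":0,"rx":-0.15,"ry":0,"rz":0,"gripper":0.65},{"dx":0,"dy":0,"dz":0,"rx":-0.3,"ry":0,"rz":0,"gripper":0.65},{"dx":0,"dy":0,"dz":0,"rx":-0.45,"ry":0,"rz":0,"gripper":0.65},{"dx":0,"dy":0,"dz":0,"rx":-0.6,"ry":0,"rz":0,"gripper":0.65},{"dx":0,"dy":0,"dz":0,"rx":-0.6,"ry":0,"rz":0,"gripper":0.65},{"dx":0,"dy":0,"dz":0,"rx":-0.6,"ry":0,"rz":0,"gripper":0.65}]'
python3 -c "
from h import *
s=status.observe();print(list(s['qpos']),list(s['tool_pos']),list(s['tool_rot']))"
```

```text
time: 9.55
tool_pos: [0.5606, 0.2999, 0.2546]
tool_rot: [-1.571, 0.002, 0.053]
contact_force: [-0.6, 1.1, -0.1]
opening: 0.0598
[np.float64(0.3706913107171751), np.float64(0.5453650505443344), np.float64(1.1681999412000426), np.float64(8.597443024668439e-05), np.float64(1.4298842987890934), np.float64(0.3172806160782855)] [np.float64(0.5605888784779088), np.float64(0.2998726978496784), np.float64(0.25455116150842455)] [np.float64(-1.5712947164230018), np.float64(0.0017905174309136296), np.float64(0.0533980946517989)]
time: 10.3
tool_pos: [0.5611, 0.2998, 0.2557]
tool_rot: [-2.168, 0.0, 0.051]
contact_force: [0.0, 0.3, 0.3]
opening: 0.0595
[np.float64(0.5980368291501044), np.float64(0.7580671843944013), np.float64(0.9171473966415518), np.float64(-0.5126444115426075), np.float64(1.7774753200828828), np.float64(0.5200379610123421)] [np.float64(0.5610801634475233), np.float64(0.299800146237177), np.float64(0.2557186208785916)] [np.float64(-2.1680735421400765), np.float64(0.0004688351291106674), np.float64(0.05073924360037774)]
```

```bash
cat > kin.py <<'E'
import numpy as np
from scipy.spatial.transform import Rotation as R
from scipy.optimize import least_squares
D=[([1.16001,.34265,1.52494,0,1.27543,-.14599],[.13723,.50637,.24311],[-1.57061,.00142,1.306]),
([-.257483,.545512,1.1966,0,1.39961,-1.92485],[.627473,-.086131,.244017],[-1.57078,-.0003,1.6673]),
([-.263091,.676173,1.393362,0,1.071259,-1.92919],[.626429,-.089481,.094236],[-1.57167,0,1.6659]),
([0.37069,0.545365,1.1682,8.6e-05,1.429884,.31728],[.560589,.299873,.254551],[-1.571295,.00179,.053398]),
([.598037,.758067,.917147,-.512644,1.777475,.520038],[.56108,.2998,.255719],[-2.168074,.000469,.050739])]
def fkR(q):
    return R.from_euler('ZYZYZ',[q[0],q[1]+q[2],q[3],q[4],q[5]])
C=fkR(D[0][0]).inv()*R.from_euler('xyz',D[0][2])
def fk(q,L):
    h,L1,L2,L3,o,e=L
    a=q[1]+q[2]
    r=L1*np.sin(q[1])+L2*np.sin(a)-e*np.cos(a)*0; z=h+L1*np.cos(q[1])+L2*np.cos(a)
    w=R.from_euler('z',q[0]).apply([r,o,z])
    Rt=fkR(q)
    return w+Rt.apply([0,0,L3])+Rt.apply([0,0,0]), Rt*C
def fit(off):
    def res(L):
        out=[]
        for q,p,_ in D:
            a=q[1]+q[2]
            w=R.from_euler('z',q[0]).apply([L[1]*np.sin(q[1])+L[2]*np.sin(a),L[4],L[0]+L[1]*np.cos(q[1])+L[2]*np.cos(a)])
            out.append(w+fkR(q).apply([0,0,L[3]])-p)
        return np.concatenate(out)
    return least_squares(res,[.3,.45,.4,.3,.07])
if __name__=="__main__":
    for q,p,e in D: print((fkR(q)*C*R.from_euler('xyz',e).inv()).as_rotvec().round(4))
    f=fit(0); print(f.x, f.fun.reshape(-1,3).round(4))
E
python3 kin.py
```

```text
Traceback (most recent call last):
  File "kin.py", line 11, in <module>
    C=fkR(D[0][0]).inv()*R.from_euler('xyz',D[0][2])
      ~~~^^^^^^^^^
  File "kin.py", line 10, in fkR
    return R.from_euler('ZYZYZ',[q[0],q[1]+q[2],q[3],q[4],q[5]])
           ~~~~~~~~~~~~^^^^^^^^^^^^^^^^^^^^^^^^^^^^^^^^^^^^^^^^^
  File "scipy/spatial/transform/_rotation.pyx", line 1413, in scipy.spatial.transform._rotation.Rotation.from_euler
ValueError: Expected axis specification to be a non-empty string of upto 3 characters, got ZYZYZ
```

```bash
sed -i "s/return R.from_euler('ZYZYZ',.*/return R.from_euler('ZYZ',[q[0],q[1]+q[2],q[3]])*R.from_euler('YZ',[q[4],q[5]])/" kin.py; python3 kin.py
```

```text
[ 0.  0. -0.]
[-0.0003  0.0001  0.0001]
[-0.0003  0.0001  0.0002]
[-0.  0. -0.]
[-0.  0. -0.]
[0.17469292 0.49812464 0.37225294 0.29227834 0.07559505] [[ 0.0023  0.0032 -0.0004]
 [-0.0036  0.      0.0008]
 [ 0.0101 -0.0037 -0.0014]
 [-0.0042 -0.0025  0.0008]
 [-0.0064 -0.0002  0.0002]]
```

```bash
cat > kin2.py <<'E'
from kin import *
lo=np.array([-2.53,-.77,.04,-1,.28,-3.11]);hi=np.array([2.53,2.02,2.7,4.14,2.66,3.11])
def pos(q,L):
    a=q[1]+q[2]
    w=R.from_euler('z',q[0]).apply([L[6]+L[1]*np.sin(q[1])+L[2]*np.sin(a)+L[5]*np.cos(a),L[4],L[0]+L[1]*np.cos(q[1])+L[2]*np.cos(a)-L[5]*np.sin(a)])
    return w+fkR(q).apply([0,0,L[3]])
f=least_squares(lambda L:np.concatenate([pos(q,L)-p for q,p,_ in D]+[[.001*(L[6]-.0),.001*L[5]]]),[.17,.5,.37,.29,.075,0,0])
LL=f.x
def ik(p,Rt,q0):
    def r(q): return np.concatenate([10*(pos(q,LL)-p),(Rt.inv()*fkR(q)*C).as_rotvec()])
    g=least_squares(r,np.clip(q0,lo+1e-3,hi-1e-3),bounds=(lo,hi)); return g.x,np.linalg.norm(g.fun[:3])/10,np.linalg.norm(g.fun[3:])
if __name__=="__main__":
    print(LL.round(4)); print(f.fun[:15].reshape(-1,3).round(4))
    for flip in (0,1):
      for al in (0,.3,.6,.8,1,1.2,1.4):
        for P in ([.567,.22,.11],[.57,.14,.1],[.57,.0,.15]):
            if flip==0: Rt=R.from_euler('xyz',[-np.pi/2-al,0,.05])
            else: Rt=R.from_euler('xyz',[-np.pi/2+al,0,.05+np.pi])
            best=min((ik(P,Rt,q0) for q0 in ([.4,.6,1.2,0,1.4,.3],[.5,.7,1,-.6,1.7,-2.6],[.1,.6,1.2,1.5,1,-1.],[.1,.6,1.2,3,1,2.])),key=lambda t:t[1]*10+t[2])
            print(flip,al,P,best[0].round(2),"err %.3f %.3f"%best[1:])
E
python3 kin2.py
```

```text
[ 0.223   0.5063  0.3796  0.3012  0.0764  0.0465 -0.    ]
[[-0.0001  0.      0.    ]
 [-0.     -0.     -0.    ]
 [-0.     -0.0001 -0.    ]
 [-0.      0.     -0.    ]
 [-0.      0.      0.    ]]
0 0 [0.567, 0.22, 0.11] [0.24 0.62 1.46 0.   1.07 0.19] err 0.000 0.000
0 0 [0.57, 0.14, 0.1] [0.11 0.6  1.53 0.   1.01 0.06] err 0.000 0.000
0 0 [0.57, 0.0, 0.15] [-0.13  0.51  1.53  0.    1.1  -0.18] err 0.000 0.000
0 0.3 [0.567, 0.22, 0.11] [ 0.38  0.69  1.36 -0.3   1.21  0.46] err 0.000 0.000
0 0.3 [0.57, 0.14, 0.1] [ 0.26  0.65  1.47 -0.33  1.11  0.37] err 0.000 0.000
0 0.3 [0.57, 0.0, 0.15] [ 0.02  0.53  1.54 -0.34  1.09  0.13] err 0.000 0.000
0 0.6 [0.567, 0.22, 0.11] [ 0.5   0.8   1.26 -0.54  1.4   0.63] err 0.000 0.000
0 0.6 [0.57, 0.14, 0.1] [ 0.38  0.75  1.4  -0.59  1.27  0.59] err 0.000 0.000
0 0.6 [0.57, 0.0, 0.15] [ 0.16  0.6   1.54 -0.65  1.17  0.43] err 0.000 0.000
0 0.8 [0.567, 0.22, 0.11] [ 0.56  0.89  1.19 -0.68  1.54  0.7 ] err 0.000 0.000
0 0.8 [0.57, 0.14, 0.1] [ 0.45  0.83  1.35 -0.73  1.4   0.7 ] err 0.000 0.000
0 0.8 [0.57, 0.0, 0.15] [ 0.24  0.67  1.53 -0.83  1.27  0.
[... 1661 characters left out ...]
 1 [0.567, 0.22, 0.11] [ 0.6   0.98  1.12 -0.81  1.68 -2.4 ] err 0.000 0.000
1 1 [0.57, 0.14, 0.1] [ 0.5   0.92  1.3  -0.86  1.54 -2.37] err 0.000 0.000
1 1 [0.57, 0.0, 0.15] [ 0.3   0.75  1.52 -0.98  1.38 -2.43] err 0.000 0.000
1 1.2 [0.567, 0.22, 0.11] [ 0.63  1.08  1.06 -0.93  1.81 -2.38] err 0.000 0.000
1 1.2 [0.57, 0.14, 0.1] [ 0.54  1.02  1.25 -0.98  1.67 -2.32] err 0.000 0.000
1 1.2 [0.57, 0.0, 0.15] [ 0.32  0.84  1.43 -1.    1.53 -2.41] err 0.001 0.119
1 1.4 [0.567, 0.22, 0.11] [ 0.64  1.16  0.99 -1.    1.93 -2.39] err 0.001 0.074
1 1.4 [0.57, 0.14, 0.1] [ 0.54  1.1   1.16 -1.    1.81 -2.33] err 0.002 0.116
1 1.4 [0.57, 0.0, 0.15] [ 0.32  0.91  1.35 -1.    1.66 -2.39] err 0.003 0.266
```

```bash
cat > conv.py <<'E'
import numpy as np
def conv(al,pts,v0,z0):
    s,c=np.sin(al),np.cos(al)
    for v,z in pts:
        dv,dz=v-v0,z-z0
        print("v %.4f z %.4f  dy %.4f dz %.4f"%(v,z,-s*dv-c*dz, c*dv-s*dz))
E
python3 - <<'E'
from conv import *
v0,z0=.1417,.2557
conv(.6,[(.11,.16),(.09,.0957),(.075,.0957)],v0,z0)
print()
ph=np.radians([41,43.5,46,48.5,51,53.5,56,58.5,61,63.5,66,68.5,71,73.5,76,78.5,81,83.5,86,88.5,91,93.5])
conv(.6,[(-.0366+.128*np.cos(p),.0117+.128*np.sin(p)) for p in ph],.075,.0957)
E
```

```text
v 0.1100 z 0.1600  dy 0.0969 dz 0.0279
v 0.0900 z 0.0957  dy 0.1612 dz 0.0477
v 0.0750 z 0.0957  dy 0.1697 dz 0.0353

v 0.0600 z 0.0957  dy 0.0085 dz -0.0124
v 0.0562 z 0.0998  dy 0.0072 dz -0.0178
v 0.0523 z 0.1038  dy 0.0061 dz -0.0233
v 0.0482 z 0.1076  dy 0.0053 dz -0.0288
v 0.0440 z 0.1112  dy 0.0048 dz -0.0344
v 0.0395 z 0.1146  dy 0.0044 dz -0.0399
v 0.0350 z 0.1178  dy 0.0043 dz -0.0455
v 0.0303 z 0.1208  dy 0.0045 dz -0.0511
v 0.0255 z 0.1237  dy 0.0049 dz -0.0567
v 0.0205 z 0.1263  dy 0.0056 dz -0.0622
v 0.0155 z 0.1286  dy 0.0064 dz -0.0677
v 0.0103 z 0.1308  dy 0.0076 dz -0.0732
v 0.0051 z 0.1327  dy 0.0089 dz -0.0786
v -0.0002 z 0.1344  dy 0.0105 dz -0.0840
v -0.0056 z 0.1359  dy 0.0124 dz -0.0892
v -0.0111 z 0.1371  dy 0.0144 dz -0.0944
v -0.0166 z 0.1381  dy 0.0167 dz -0.0995
v -0.0221 z 0.1389  dy 0.0192 dz -0.1045
v -0.0277 z 0.1394  dy 0.0219 dz -0.1094
v -0.0332 z 0.1397  dy 0.0248 dz -0.1142
v -0.0388 z 0.1397  dy 0.0280 dz -0.1188
v -0.0444 z 0.1395  dy 0.0313 dz -0.1233
```

```bash
python3 -m creep '[{"dx":0.001,"dy":0.05,"dz":0.014,"rx":0,"ry":0,"rz":0,"gripper":0.65},{"dx":0.001,"dy":0.097,"dz":0.028,"rx":0,"ry":0,"rz":0,"gripper":0.65},{"dx":0.001,"dy":0.13,"dz":0.038,"rx":0,"ry":0,"rz":0,"gripper":0.65},{"dx":0.001,"dy":0.161,"dz":0.048,"rx":0,"ry":0,"rz":0,"gripper":0.65},{"dx":0.001,"dy":0.17,"dz":0.035,"rx":0,"ry":0,"rz":0,"gripper":0.65},{"dx":0.001,"dy":0.17,"dz":0.035,"rx":0,"ry":0,"rz":0,"gripper":0.65},{"dx":0.001,"dy":0.17,"dz":0.035,"rx":0,"ry":0,"rz":0,"gripper":0.65}]'
python3 -c "
from h import *
s=status.observe();print(s['tool_pos'],s['tool_rot'])
c,Rm,t,p,d=snap('scene','s4')
c,Rm,t,p,d=snap('wrist','w4')
P=cloud(c,Rm,t,d);m=(P[...,2]>.09)&(P[...,2]<.115)&(abs(P[...,0]-.569)<.1)&(abs(P[...,1]-.159)<.06)
print(m.sum(), rect(P,m) if m.sum() else 0)
"
```

```text
time: 11.18
tool_pos: [0.5662, 0.2333, 0.0978]
tool_rot: [-2.169, -0.003, 0.049]
contact_force: [0.1, 0.0, 0.1]
opening: 0.06
[0.56620659 0.23329329 0.09784295] [-2.1685558  -0.00345424  0.04939888]
3816 ((0.5681765079498291, 0.18405863642692566), (0.100009024143219, 0.03867596760392189), 2.757518768310547)
```

View pics/s4.png

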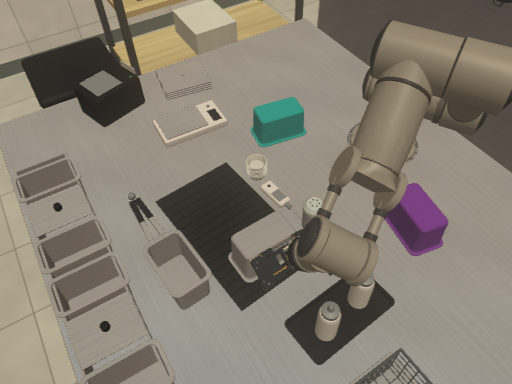

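View pics/w4.png

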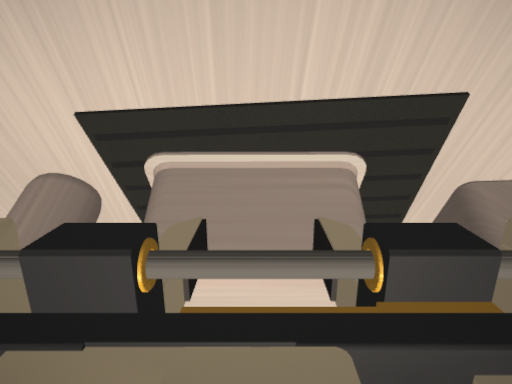

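The pan's +v flange runs across (147–365,155) in the wrist view with both fingertips outside its wall and centred; scene view agrees. Now the tipping arc.

```bash
python3 -m creep '[{"dx":0,"dy":0.0085,"dz":-0.0124,"rx":0,"ry":0,"rz":0,"gripper":0.65},{"dx":0,"dy":0.0072,"dz":-0.0178,"rx":0,"ry":0,"rz":0,"gripper":0.65},{"dx":0,"dy":0.0061,"dz":-0.0233,"rx":0,"ry":0,"rz":0,"gripper":0.65},{"dx":0,"dy":0.0053,"dz":-0.0288,"rx":0,"ry":0,"rz":0,"gripper":0.65},{"dx":0,"dy":0.0048,"dz":-0.0344,"rx":0,"ry":0,"rz":0,"gripper":0.65},{"dx":0,"dy":0.0044,"dz":-0.0399,"rx":0,"ry":0,"rz":0,"gripper":0.65},{"dx":0,"dy":0.0044,"dz":-0.0399,"rx":0,"ry":0,"rz":0,"gripper":0.65}]'
python3 -c "
from h import *
s=status.observe();print(s['tool_pos'],s['tool_rot'])
c,Rm,t,p,d=snap('scene','s5')
"
```

```text
time: 12.15
tool_pos: [0.5671, 0.1974, 0.1149]
tool_rot: [-2.171, -0.0, 0.05]
contact_force: [-0.6, 1.1, -0.8]
opening: 0.0595
[0.56708888 0.19735637 0.11491141] [-2.17061869e+00 -4.12894146e-04  4.95331041e-02]
```

View pics/s5.png

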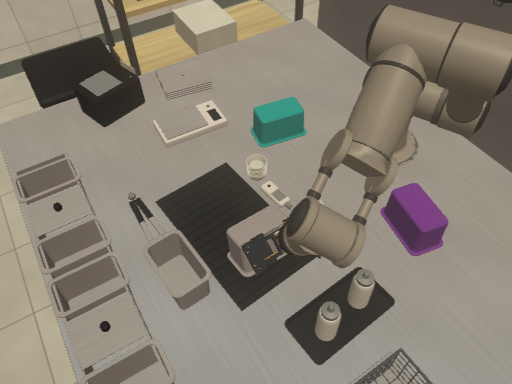

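```bash
cat > panchk.py <<'E'
import sys
from h import *
c,Rm,t,p,d=snap(sys.argv[1],sys.argv[2])
P=cloud(c,Rm,t,d); q=P-np.array([.569,.1585,0]); U=q[...,0]*.9988+q[...,1]*.05; V=-q[...,0]*.05+q[...,1]*.9988
Z=P[...,2]
for u0 in (-.06,-.03,0,.03,.06):
    m=(abs(U-u0)<.004)&(V>-.28)&(V<.08)&(Z>.012)&(Z<.2)
    o=np.argsort(V[m]); a=np.c_[V[m],Z[m]][o]*1000
    print(u0,[tuple(int(round(x)) for x in r) for r in a[::max(1,len(a)//22)]])
E
python3 panchk.py scene s6;python3 panchk.py top t6
```

```text
-0.06 [(-62, 105), (-62, 104), (-58, 105), (-57, 104), (-54, 103), (-51, 105), (-48, 108), (-46, 108), (-43, 107), (-42, 111), (-38, 111), (-35, 112), (-34, 110), (-30, 112), (-28, 111), (-26, 111), (-22, 112), (-22, 114), (-19, 112), (-17, 113), (-15, 115), (-11, 115), (-8, 114), (-6, 116), (-4, 117), (-1, 118), (0, 115), (2, 120), (4, 118)]
-0.03 [(-62, 102), (-61, 102), (-55, 105), (-53, 105), (-49, 108), (-45, 105), (-40, 110), (-38, 108), (-35, 107), (-30, 110), (-27, 108), (-23, 112), (-19, 113), (-15, 112), (-14, 115), (-10, 114), (-6, 115), (-4, 112), (2, 116), (2, 119), (8, 118), (12, 120), (42, 28), (44, 183), (46, 23), (48, 189), (50, 196), (52, 191)]
0 [(-64, 103), (-59, 106), (-55, 104), (-51, 104), (-45, 108), (-38, 109), (-34, 109), (-29, 112), (-26, 110), (-21, 112), (-17, 110), (-12, 114), (-8, 114), (-3, 116), (2, 118), (6, 116), (9, 120), (21, 97), (23, 93), (24, 88), (28, 76), (47, 181), (53, 182)]
0.03 [(-66, 100), (-60, 104), (-56, 104), (-52, 107), (-50, 108), (-46, 107), (-42, 108), (-39, 106), (-36, 107), (-34, 110), (-30, 107), (-26, 108), (-23, 111), (-20, 
[... 1206 characters left out ...]
6), (20, 114), (35, 46), (44, 27), (49, 21), (52, 184), (56, 182), (65, 196)]
0.03 [(-65, 103), (-58, 104), (-49, 110), (-43, 105), (-37, 109), (-27, 112), (-21, 112), (-15, 112), (-8, 112), (-2, 112), (7, 118), (17, 117), (27, 108), (30, 111), (35, 99), (38, 101), (42, 177), (45, 116), (47, 121), (49, 149), (53, 148), (54, 138), (61, 156), (66, 197), (68, 199)]
0.06 [(-64, 98), (-62, 110), (-58, 105), (-55, 105), (-49, 108), (-46, 106), (-42, 102), (-36, 108), (-33, 106), (-27, 109), (-24, 109), (-18, 116), (-15, 115), (-11, 111), (-8, 113), (-5, 111), (-1, 108), (4, 120), (7, 117), (10, 118), (16, 122), (21, 108), (42, 180), (47, 187), (50, 186), (55, 191), (59, 185), (65, 185), (72, 199)]
```

View pics/t6.png

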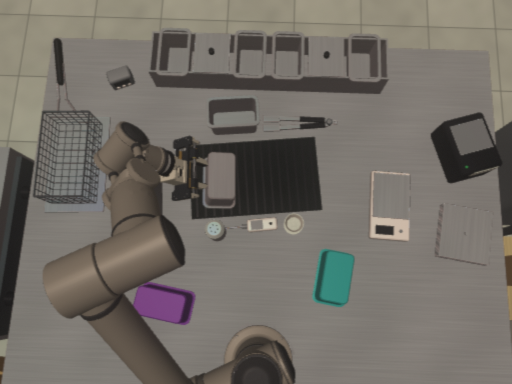

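Pan has tipped ~11° about its -v rim edge with no slip (both bottom edges fit rotation). Shaker, thermometer unaffected. Continue along the arc.

```bash
python3 -m creep '[{"dx":0,"dy":0,"dz":-0.0056,"rx":0,"ry":0,"rz":0,"gripper":0.65},{"dx":0,"dy":0,"dz":-0.0112,"rx":0,"ry":0,"rz":0,"gripper":0.65},{"dx":0,"dy":0.0005,"dz":-0.0168,"rx":0,"ry":0,"rz":0,"gripper":0.65},{"dx":0,"dy":0.0012,"dz":-0.0223,"rx":0,"ry":0,"rz":0,"gripper":0.65},{"dx":0,"dy":0.002,"dz":-0.0278,"rx":0,"ry":0,"rz":0,"gripper":0.65},{"dx":0,"dy":0.0032,"dz":-0.0333,"rx":0,"ry":0,"rz":0,"gripper":0.65},{"dx":0,"dy":0.0045,"dz":-0.0387,"rx":0,"ry":0,"rz":0,"gripper":0.65},{"dx":0,"dy":0.0061,"dz":-0.0441,"rx":0,"ry":0,"rz":0,"gripper":0.65},{"dx":0,"dy":0.008,"dz":-0.0493,"rx":0,"ry":0,"rz":0,"gripper":0.65},{"dx":0,"dy":0.01,"dz":-0.0545,"rx":0,"ry":0,"rz":0,"gripper":0.65},{"dx":0,"dy":0.0123,"dz":-0.0596,"rx":0,"ry":0,"rz":0,"gripper":0.65},{"dx":0,"dy":0.0148,"dz":-0.0646,"rx":0,"ry":0,"rz":0,"gripper":0.65},{"dx":0,"dy":0.0175,"dz":-0.0695,"rx":0,"ry":0,"rz":0,"gripper":0.65}]'
python3 panchk.py top t7
```

```text
time: 13.92
tool_pos: [0.5706, 0.1298, 0.1402]
tool_rot: [-2.172, -0.001, 0.05]
contact_force: [-1.2, 0.0, 6.7]
opening: 0.0597
-0.06 [(-149, 12), (-114, 83), (-108, 89), (-102, 101), (-99, 103), (-96, 95), (-93, 102), (-87, 114), (-84, 119), (-81, 121), (-78, 118), (-75, 124), (-70, 130), (-67, 133), (-64, 133), (-61, 138), (-58, 138), (-51, 134), (-48, 136), (-45, 130), (-42, 128), (-38, 120), (-35, 118), (-31, 115), (-25, 114), (-21, 107), (-10, 199), (4, 80)]
-0.03 [(-115, 87), (-112, 91), (-109, 94), (-105, 94), (-102, 98), (-99, 95), (-96, 97), (-90, 113), (-87, 113), (-84, 114), (-81, 117), (-78, 119), (-75, 123), (-70, 131), (-67, 136), (-64, 135), (-61, 137), (-58, 139), (-51, 136), (-48, 129), (-42, 138), (-39, 135), (-34, 150), (-29, 155)]
0 [(-115, 87), (-112, 85), (-106, 96), (-103, 96), (-99, 96), (-93, 104), (-90, 110), (-87, 110), (-81, 117), (-79, 123), (-75, 122), (-70, 132), (-67, 130), (-64, 133), (-58, 142), (-55, 138), (-51, 135), (-45, 132), (-41, 125), (-38, 123), (-34, 118), (-28, 114), (-24, 107), (-17, 106), (-13, 93)]
0.03 [(-115, 87), (-106, 98), (-97, 105), (-91, 114), (-84, 111), (-76, 125), (-70, 129), (-64, 133), (-55, 139), (-45, 135), (-39, 142), (-35, 127), (-31, 120), (-28, 154), (-26, 128), (-23, 105), (-21, 108), (-17, 168), (-13, 100), (-6, 197), (0, 175), (8, 78), (18, 197)]
0.06 [(-115, 82), (-112, 86), (-106, 94), (-100, 99), (-94, 109), (-91, 107), (-88, 111), (-84, 113), (-81, 110), (-78, 117), (-76, 124), (-70, 130), (-64, 135), (-61, 137), (-58, 138), (-54, 135), (-51, 131), (-45, 132), (-41, 130), (-37, 120), (-34, 112), (-27, 112), (12, 200), (16, 197), (22, 191), (25, 190), (31, 194), (34, 194)]
```

View pics/t7.png

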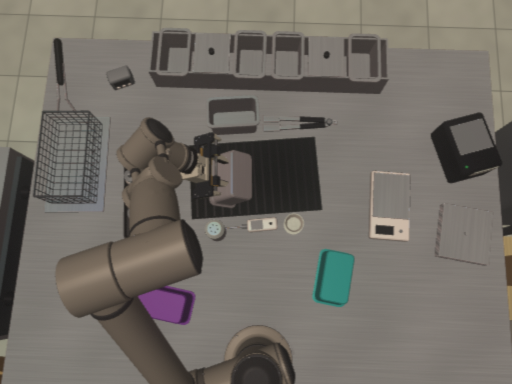

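```bash
python3 -m creep '[{"dx":0,"dy":0.002,"dz":-0.005,"rx":0,"ry":0,"rz":0,"gripper":0.65},{"dx":0,"dy":0.0045,"dz":-0.010,"rx":0,"ry":0,"rz":0,"gripper":0.65},{"dx":0,"dy":0.007,"dz":-0.015,"rx":0,"ry":0,"rz":0,"gripper":0.65},{"dx":0,"dy":0.0095,"dz":-0.019,"rx":0,"ry":0,"rz":0,"gripper":0.65},{"dx":0,"dy":0.0116,"dz":-0.0223,"rx":0,"ry":0,"rz":0,"gripper":0.65},{"dx":0,"dy":0.0116,"dz":-0.0223,"rx":0,"ry":0,"rz":0,"gripper":0.65},{"dx":0,"dy":0.0116,"dz":-0.0223,"rx":0,"ry":0,"rz":0,"gripper":0.65}]'
python3 panchk.py top t8
```

```text
time: 14.85
tool_pos: [0.5716, 0.1057, 0.1424]
tool_rot: [-2.171, -0.0, 0.05]
contact_force: [-0.3, -0.7, 0.8]
opening: 0.0596
-0.06 [(-166, 82), (-162, 93), (-156, 94), (-153, 92), (-150, 92), (-143, 93), (-140, 94), (-134, 93), (-131, 95), (-124, 92), (-121, 96), (-118, 96), (-115, 96), (-108, 96), (-105, 98), (-99, 99), (-96, 102), (-93, 101), (-90, 99), (-87, 101), (-83, 96), (-80, 98), (-77, 96), (-74, 99), (-62, 14)]
-0.03 [(-166, 85), (-163, 89), (-156, 93), (-150, 94), (-147, 93), (-140, 90), (-134, 94), (-131, 93), (-125, 93), (-121, 90), (-115, 94), (-112, 94), (-106, 98), (-102, 98), (-96, 103), (-93, 100), (-90, 99), (-84, 101), (-80, 100), (-74, 101), (-70, 138), (-64, 141), (-59, 151), (-53, 162)]
0 [(-166, 85), (-163, 86), (-157, 92), (-154, 89), (-150, 90), (-147, 93), (-141, 93), (-138, 91), (-134, 92), (-131, 85), (-128, 93), (-122, 94), (-118, 94), (-115, 91), (-109, 96), (-106, 97), (-103, 98), (-100, 101), (-96, 97), (-93, 97), (-90, 96), (-87, 97), (-83, 98), (-77, 101), (-74, 104), (-71, 109)]
0.03 [(-164, 95), (-157, 93), (-151, 91), (-144, 96), (-138, 94), (-135, 90), (-128, 92), (-122, 93), (-116, 95), (-109, 94), (-103, 96), (-96, 98), (-90, 99), (-84, 103), (-77, 102), (-70, 132), (-62, 13), (-59, 150), (-56, 150), (-52, 139), (-48, 132), (-45, 169), (-41, 157), (-29, 161), (-25, 183)]
0.06 [(-164, 89), (-161, 82), (-154, 91), (-151, 92), (-148, 90), (-142, 92), (-138, 94), (-135, 91), (-132, 93), (-129, 93), (-125, 97), (-119, 98), (-116, 95), (-112, 91), (-109, 90), (-106, 90), (-100, 100), (-97, 101), (-93, 92), (-90, 97), (-84, 101), (-80, 98), (-74, 104), (-71, 105), (-5, 193), (1, 192), (6, 198), (10, 197)]
```

View pics/t8.png

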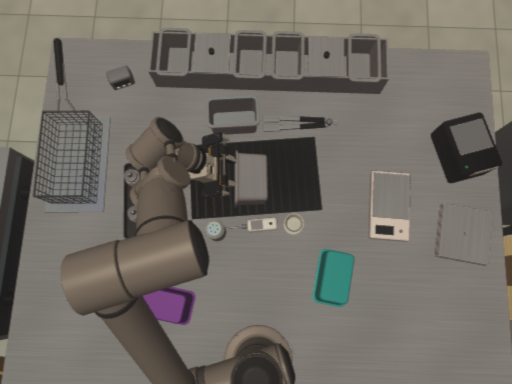

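Pan lies on its long side, mouth toward the gripper; bottom edge at v≈−166, upper flange at (−71, z≈107), matching the expected geometry. Nothing else moved. Back off, lean further, look into the mouth.

```bash
cat > rows.py <<'E'
import numpy as np
def rows(start,pts):
    v0,z0,a0=start; s,c=np.sin(a0),np.cos(a0)
    for v,z,a in pts:
        dv,dz=(v-v0),(z-z0)
        print("dy %.4f dz %.4f rx %.3f"%(-s*dv-c*dz,c*dv-s*dz,-(a-a0)), "  v %.4f z %.4f a %.2f"%(v,z,a))
E
python3 - <<'E'
from rows import *
rows((-.0527,.1424,.6),[(-.02,.145,.7),(.0,.13,.85),(.0,.115,1.0)])
E
```

```text
dy -0.0206 dz 0.0255 rx -0.100   v -0.0200 z 0.1450 a 0.70
dy -0.0195 dz 0.0505 rx -0.250   v 0.0000 z 0.1300 a 0.85
dy -0.0071 dz 0.0590 rx -0.400   v 0.0000 z 0.1150 a 1.00
```

```bash
python3 -m creep '[{"dx":0,"dy":-0.0206,"dz":0.0255,"rx":-0.1,"ry":0,"rz":0,"gripper":0.65},{"dx":0,"dy":-0.0195,"dz":0.0505,"rx":-0.25,"ry":0,"rz":0,"gripper":0.65},{"dx":0,"dy":-0.0071,"dz":0.059,"rx":-0.4,"ry":0,"rz":0,"gripper":0.65},{"dx":0,"dy":-0.0071,"dz":0.059,"rx":-0.4,"ry":0,"rz":0,"gripper":0.65},{"dx":0,"dy":-0.0071,"dz":0.059,"rx":-0.4,"ry":0,"rz":0,"gripper":0.65}]'
python3 -c "
from h import *
s=status.observe();print(s['qpos'].round(2))"
python3 panchk.py wrist w9; python3 panchk.py scene s9
```

```text
time: 15.52
tool_pos: [0.5695, 0.1581, 0.1158]
tool_rot: [-2.568, -0.001, 0.05]
contact_force: [-0.4, 0.4, 0.4]
opening: 0.0597
[ 0.52  0.91  1.26 -0.84  1.58  0.75]
-0.06 [(-164, 64), (-161, 54), (-159, 47), (-158, 28), (-157, 19), (-75, 12), (-58, 13), (68, 117), (71, 138), (72, 138), (72, 136), (73, 137), (74, 135), (74, 133), (75, 132), (76, 132), (76, 132), (77, 130), (78, 130), (78, 128), (79, 123), (79, 124), (80, 125)]
-0.03 [(-165, 80), (-160, 55), (-156, 16), (-64, 12), (-1, 113), (12, 117), (20, 116), (26, 143), (37, 141), (46, 141), (53, 132), (60, 139), (65, 138), (68, 130), (69, 125), (70, 124), (71, 135), (72, 131), (73, 134), (74, 134), (76, 132), (78, 128), (80, 125)]
0 [(-165, 84), (-163, 75), (-162, 66), (-160, 59), (-159, 34), (-158, 31), (-157, 15), (-73, 12), (-69, 102), (-68, 102), (68, 130), (69, 124), (69, 124), (70, 128), (70, 130), (70, 128), (70, 130), (71, 126), (71, 128), (71, 126), (74, 138), (75, 138), (76, 139)]
0.03 [(-165, 86), (-160, 57), (-157, 23), (-68, 102), (-4, 102), (10, 115), (19, 117), (25, 136), (36, 134), (46, 136), (55, 139), (62, 118),
[... 1117 characters left out ...]
, (-94, 99), (-88, 102), (-81, 103), (-72, 108), (-70, 100), (36, 177), (40, 180), (57, 184), (62, 187), (67, 190), (71, 190), (78, 193)]
0.03 [(-168, 85), (-157, 92), (-150, 91), (-143, 92), (-136, 94), (-128, 93), (-121, 99), (-113, 97), (-107, 98), (-100, 96), (-92, 14), (-88, 100), (-83, 14), (-73, 14), (-71, 110), (-69, 108), (-7, 124), (38, 177), (55, 183), (62, 182), (64, 182), (69, 160), (73, 151), (75, 147), (79, 144)]
0.06 [(-165, 89), (-156, 89), (-145, 93), (-135, 92), (-126, 95), (-117, 98), (-107, 97), (-97, 97), (-92, 12), (-84, 100), (-77, 12), (-71, 105), (-68, 107), (24, 177), (32, 180), (40, 184), (44, 177), (48, 173), (56, 157), (60, 154), (62, 187), (64, 186), (72, 141)]
```

View pics/w9.png

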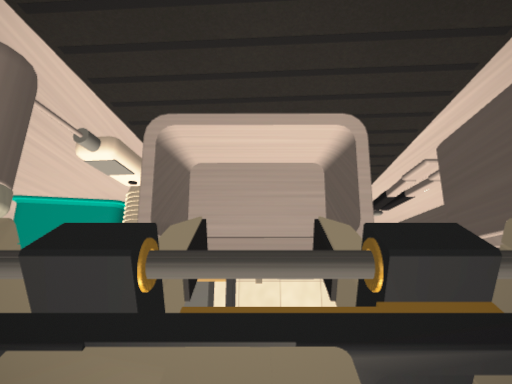

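View pics/s9.png

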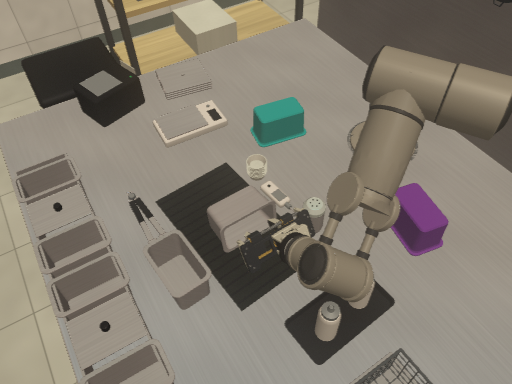

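Wrist view: mouth of the lying pan spans (150–363,115–235), fingers (187–337) centred on it; upper lip measured at v −68, z 0.102. Compute entry and levering arc.

```bash
cat > lev.py <<'E'
from rows import *
B=np.array([-.158,.003]); E0=np.array([.0899,.0975])
def tcp(th,a0=1.0,s=.020,pre=0.,h=.0095):
    a=a0-th; d=np.array([-np.sin(a),-np.cos(a)]); z=np.array([np.cos(a),-np.sin(a)])
    c,si=np.cos(th),np.sin(th)
    E=B+np.array([c*E0[0]-si*E0[1],si*E0[0]+c*E0[1]])
    p=E-(.017-s)*d+(h-pre)*z
    return (p[0],p[1],a)
E
python3 - <<'E'
from lev import *
rows((0,.115,1.0),[(-.03,.098,1.0),(-.059,.0808,1.0),tcp(0)[:2]+(1.0,)])
st=tcp(0); print()
rows(st,[tcp(np.radians(t),pre=.001) for t in range(0,60,3)])
E
```

```text
dy 0.0344 dz -0.0019 rx -0.000   v -0.0300 z 0.0980 a 1.00
dy 0.0681 dz -0.0031 rx -0.000   v -0.0590 z 0.0808 a 1.00
dy 0.0681 dz -0.0151 rx -0.000   v -0.0655 z 0.0909 a 1.00

dy -0.0000 dz -0.0010 rx -0.000   v -0.0660 z 0.0917 a 1.00
dy 0.0015 dz -0.0075 rx 0.052   v -0.0708 z 0.0964 a 0.95
dy 0.0033 dz -0.0140 rx 0.105   v -0.0758 z 0.1009 a 0.90
dy 0.0054 dz -0.0203 rx 0.157   v -0.0810 z 0.1050 a 0.84
dy 0.0079 dz -0.0265 rx 0.209   v -0.0865 z 0.1089 a 0.79
dy 0.0107 dz -0.0326 rx 0.262   v -0.0921 z 0.1125 a 0.74
dy 0.0139 dz -0.0385 rx 0.314   v -0.0980 z 0.1158 a 0.69
dy 0.0173 dz -0.0443 rx 0.367   v -0.1039 z 0.1188 a 0.63
dy 0.0210 dz -0.0498 rx 0.419   v -0.1101 z 0.1215 a 0.58
dy 0.0250 dz -0.0552 rx 0.471   v -0.1163 z 0.1238 a 0.53
dy 0.0293 dz -0.0603 rx 0.524   v -0.1227 z 0.1258 a 0.48
dy 0.0338 dz -0.0652 rx 0.576   v -0.1292 z 0.1275 a 0.42
dy 0.0386 dz -0.0699 rx 0.628   v -0.1357 z 0.1288 a 0.37
dy 0.0436 dz -0.0743 rx 0.681   v -0.1424 z 0.1298 a 0.32
dy 0.0489 dz -0.0784 rx 0.733   v -0.1490 z 0.1305 a 0.27
dy 0.0544 dz -0.0823 rx 0.785   v -0.1557 z 0.1308 a 0.21
dy 0.0600 dz -0.0859 rx 0.838   v -0.1624 z 0.1307 a 0.16
dy 0.0659 dz -0.0891 rx 0.890   v -0.1691 z 0.1303 a 0.11
dy 0.0719 dz -0.0921 rx 0.942   v -0.1757 z 0.1296 a 0.06
dy 0.0780 dz -0.0947 rx 0.995   v -0.1823 z 0.1285 a 0.01
```

```bash
python3 -m creep '[{"dx":0,"dy":0.02,"dz":-0.001,"rx":0,"ry":0,"rz":0,"gripper":0.65},{"dx":0,"dy":0.04,"dz":-0.002,"rx":0,"ry":0,"rz":0,"gripper":0.65},{"dx":0,"dy":0.06,"dz":-0.003,"rx":0,"ry":0,"rz":0,"gripper":0.65},{"dx":0,"dy":0.068,"dz":-0.003,"rx":0,"ry":0,"rz":0,"gripper":0.65},{"dx":0,"dy":0.068,"dz":-0.009,"rx":0,"ry":0,"rz":0,"gripper":0.65},{"dx":0,"dy":0.068,"dz":-0.015,"rx":0,"ry":0,"rz":0,"gripper":0.65},{"dx":0,"dy":0.068,"dz":-0.015,"rx":0,"ry":0,"rz":0,"gripper":0.65}]'
python3 -m creep '[{"dx":0,"dy":0.001,"dz":-0.004,"rx":0.026,"ry":0,"rz":0,"gripper":0.65},{"dx":0,"dy":0.0015,"dz":-0.0075,"rx":0.052,"ry":0,"rz":0,"gripper":0.65},{"dx":0,"dy":0.0033,"dz":-0.014,"rx":0.105,"ry":0,"rz":0,"gripper":0.65},{"dx":0,"dy":0.0054,"dz":-0.0203,"rx":0.157,"ry":0,"rz":0,"gripper":0.65},{"dx":0,"dy":0.0054,"dz":-0.0203,"rx":0.157,"ry":0,"rz":0,"gripper":0.65}]'
python3 panchk.py top t10
```

```text
time: 16.5
tool_pos: [0.5725, 0.0934, 0.0915]
tool_rot: [-2.57, -0.001, 0.05]
contact_force: [-0.3, 0.5, -0.7]
opening: 0.0594
time: 17.12
tool_pos: [0.5735, 0.0766, 0.1065]
tool_rot: [-2.412, -0.002, 0.048]
contact_force: [0.7, 1.0, 0.1]
opening: 0.0595
-0.06 [(-182, 80), (-175, 84), (-165, 90), (-159, 94), (-150, 94), (-143, 100), (-137, 98), (-131, 101), (-121, 106), (-112, 108), (-103, 113), (-97, 114), (-80, 29), (-73, 22), (-66, 30), (-63, 32), (-57, 170), (-51, 168), (-44, 153), (-37, 181), (-31, 181), (-25, 174), (-15, 171), (-8, 156), (2, 149)]
-0.03 [(-182, 80), (-176, 91), (-166, 93), (-160, 93), (-153, 95), (-147, 97), (-137, 104), (-128, 103), (-118, 105), (-112, 108), (-106, 107), (-100, 110), (-91, 122), (-83, 25), (-78, 121), (-73, 26), (-66, 26), (-57, 165), (-49, 176), (-37, 179), (-29, 187), (-23, 188), (-15, 192), (24, 192), (46, 184), (53, 177)]
0 [(-179, 86), (-173, 88), (-166, 90), (-160, 89), (-154, 92), (-147, 99), (-144, 94), (-135, 104), (-128, 105), (-122, 104), (-116, 107), (-110, 117), (-103, 112), (-97, 116), (-91, 121), (-80, 25), (-70, 26), (-63, 28), (-51, 170), (-37, 178), (-31, 184), (-26, 189), (-20, 192), (-15, 196), (-6, 200)]
0.03 [(-180, 84), (-170, 85), (-160, 91), (-148, 96), (-138, 104), (-129, 102), (-122, 101), (-113, 111), (-103, 106), (-94, 117), (-85, 116), (-81, 106), (-76, 28), (-73, 25), (-69, 128), (-66, 171), (-62, 115), (-57, 175), (-54, 168), (-45, 140), (-39, 133), (-34, 182), (-12, 149)]
0.06 [(-180, 80), (-174, 87), (-167, 90), (-161, 91), (-151, 96), (-148, 92), (-141, 93), (-132, 103), (-129, 98), (-122, 104), (-116, 105), (-110, 106), (-101, 117), (-95, 125), (-66, 170), (-57, 171), (-48, 176), (-38, 166), (-34, 180), (-28, 181), (-17, 140), (-9, 145), (-3, 151)]
```

View pics/t10.png

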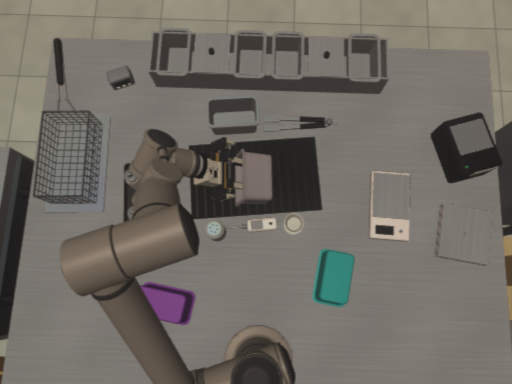

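Levering works: lower lip raised to z≈25 mm, turned ~9° about the bottom edge with no slip. Continue.

Run:
```python
from lev import *
rows(tcp(np.radians(9),pre=.001),[tcp(np.radians(t),pre=.001) for t in range(12,54,3)])
```

```text
dy 0.0015 dz -0.0065 rx 0.052   v -0.0865 z 0.1089 a 0.79
dy 0.0033 dz -0.0130 rx 0.105   v -0.0921 z 0.1125 a 0.74
dy 0.0054 dz -0.0193 rx 0.157   v -0.0980 z 0.1158 a 0.69
dy 0.0079 dz -0.0255 rx 0.209   v -0.1039 z 0.1188 a 0.63
dy 0.0107 dz -0.0316 rx 0.262   v -0.1101 z 0.1215 a 0.58
dy 0.0139 dz -0.0375 rx 0.314   v -0.1163 z 0.1238 a 0.53
dy 0.0173 dz -0.0433 rx 0.367   v -0.1227 z 0.1258 a 0.48
dy 0.0210 dz -0.0488 rx 0.419   v -0.1292 z 0.1275 a 0.42
dy 0.0250 dz -0.0542 rx 0.471   v -0.1357 z 0.1288 a 0.37
dy 0.0293 dz -0.0593 rx 0.524   v -0.1424 z 0.1298 a 0.32
dy 0.0338 dz -0.0642 rx 0.576   v -0.1490 z 0.1305 a 0.27
dy 0.0386 dz -0.0689 rx 0.628   v -0.1557 z 0.1308 a 0.21
dy 0.0436 dz -0.0733 rx 0.681   v -0.1624 z 0.1307 a 0.16
dy 0.0489 dz -0.0774 rx 0.733   v -0.1691 z 0.1303 a 0.11
```

```bash
python3 -m creep '[{"dx":0,"dy":0.0015,"dz":-0.0065,"rx":0.052,"ry":0,"rz":0,"gripper":0.65},{"dx":0,"dy":0.0033,"dz":-0.013,"rx":0.105,"ry":0,"rz":0,"gripper":0.65},{"dx":0,"dy":0.0054,"dz":-0.0193,"rx":0.157,"ry":0,"rz":0,"gripper":0.65},{"dx":0,"dy":0.0079,"dz":-0.0255,"rx":0.209,"ry":0,"rz":0,"gripper":0.65},{"dx":0,"dy":0.0107,"dz":-0.0316,"rx":0.262,"ry":0,"rz":0,"gripper":0.65},{"dx":0,"dy":0.0139,"dz":-0.0375,"rx":0.314,"ry":0,"rz":0,"gripper":0.65},{"dx":0,"dy":0.0173,"dz":-0.0433,"rx":0.367,"ry":0,"rz":0,"gripper":0.65},{"dx":0,"dy":0.021,"dz":-0.0488,"rx":0.419,"ry":0,"rz":0,"gripper":0.65},{"dx":0,"dy":0.025,"dz":-0.0542,"rx":0.471,"ry":0,"rz":0,"gripper":0.65},{"dx":0,"dy":0.0293,"dz":-0.0593,"rx":0.524,"ry":0,"rz":0,"gripper":0.65},{"dx":0,"dy":0.0293,"dz":-0.0593,"rx":0.524,"ry":0,"rz":0,"gripper":0.65}]'
python3 panchk.py top t11
```

```text
time: 18.55
tool_pos: [0.5763, 0.0149, 0.1305]
tool_rot: [-1.89, -0.002, 0.048]
contact_force: [0.1, 0.7, -0.0]
opening: 0.0595
-0.06 [(-224, 52), (-224, 62), (-221, 64), (-217, 68), (-214, 72), (-211, 76), (-210, 78), (-207, 85), (-204, 88), (-200, 91), (-197, 94), (-194, 96), (-190, 103), (-187, 108), (-187, 112), (-184, 117), (-181, 120), (-177, 138), (-174, 138), (-174, 139), (-171, 138), (-168, 132), (-159, 199), (-153, 193), (-146, 25), (-139, 34), (-136, 35), (-136, 35), (-133, 35), (-130, 39), (-123, 54), (-117, 55)]
-0.03 [(-222, 56), (-222, 58), (-218, 67), (-218, 69), (-215, 66), (-214, 72), (-211, 75), (-211, 74), (-211, 75), (-208, 79), (-208, 81), (-205, 80), (-204, 87), (-204, 91), (-201, 89), (-201, 92), (-201, 91), (-198, 94), (-198, 97), (-194, 97), (-194, 100), (-191, 99), (-191, 103), (-188, 108), (-188, 107), (-185, 112), (-185, 114), (-181, 118), (-181, 119), (-181, 121), (-178, 121), (-178, 124), (-175, 141), (-175, 138), (-172, 133), (-172, 136), (-169, 128)]
0 [(-222, 55), (-219, 64), (-218, 71), (-215, 70), (-212, 76), (-208, 81), (-205, 87), (-202, 89), (-199, 87), (-195, 96), (-192, 99), (-188, 105), (-188, 112), (-185, 112), (-182, 115), (-179, 122), (-179, 125), (-175, 137), (-172, 139), (-172, 139), (-169, 130), (-151, 198)]
0.03 [(-223, 58), (-220, 65), (-216, 75), (-213, 76), (-209, 80), (-202, 86), (-199, 90), (-196, 98), (-192, 101), (-189, 109), (-182, 112), (-179, 120), (-176, 143), (-173, 142), (-170, 135), (-164, 14), (-157, 198), (-154, 131), (-151, 199), (-148, 200), (-145, 141), (-144, 21), (-142, 170)]
0.06 [(-224, 55), (-220, 64), (-217, 68), (-217, 67), (-213, 69), (-210, 76), (-206, 80), (-206, 85), (-203, 91), (-200, 90), (-196, 97), (-193, 100), (-193, 103), (-190, 106), (-186, 109), (-183, 113), (-183, 119), (-180, 119), (-176, 137), (-173, 141), (-173, 136), (-170, 135), (-168, 14), (-168, 12), (-161, 190), (-131, 198), (-125, 200), (-119, 196)]
```

View pics/t11.png

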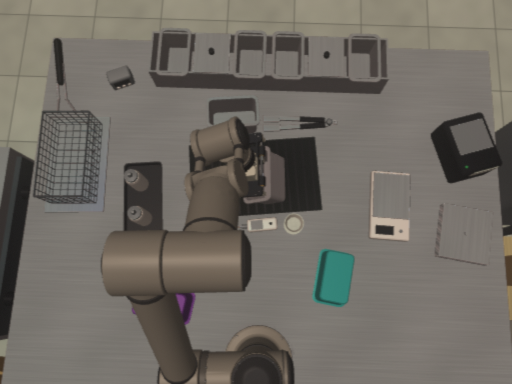

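Run:
```python
from lev import *
rows(tcp(np.radians(39),pre=.001),[tcp(np.radians(t),pre=.001) for t in range(41,55,2)])
```

```text
dy 0.0009 dz -0.0044 rx 0.035   v -0.1468 z 0.1303 a 0.28
dy 0.0020 dz -0.0087 rx 0.070   v -0.1513 z 0.1306 a 0.25
dy 0.0033 dz -0.0130 rx 0.105   v -0.1557 z 0.1308 a 0.21
dy 0.0047 dz -0.0172 rx 0.140   v -0.1602 z 0.1308 a 0.18
dy 0.0062 dz -0.0214 rx 0.175   v -0.1646 z 0.1306 a 0.14
dy 0.0079 dz -0.0255 rx 0.209   v -0.1691 z 0.1303 a 0.11
dy 0.0098 dz -0.0296 rx 0.244   v -0.1735 z 0.1298 a 0.07
```

```bash
python3 -m creep '[{"dx":0,"dy":0.0009,"dz":-0.0044,"rx":0.035,"ry":0,"rz":0,"gripper":0.65},{"dx":0,"dy":0.002,"dz":-0.0087,"rx":0.07,"ry":0,"rz":0,"gripper":0.65},{"dx":0,"dy":0.0033,"dz":-0.013,"rx":0.105,"ry":0,"rz":0,"gripper":0.65},{"dx":0,"dy":0.0047,"dz":-0.0172,"rx":0.14,"ry":0,"rz":0,"gripper":0.65},{"dx":0,"dy":0.0062,"dz":-0.0214,"rx":0.175,"ry":0,"rz":0,"gripper":0.65},{"dx":0,"dy":0.0075,"dz":-0.0255,"rx":0.209,"ry":0,"rz":0,"gripper":0.65},{"dx":0,"dy":0.0075,"dz":-0.0255,"rx":0.209,"ry":0,"rz":0,"gripper":0.65},{"dx":0,"dy":0.0075,"dz":-0.0255,"rx":0.209,"ry":0,"rz":0,"gripper":0.65},{"dx":0,"dy":0.0075,"dz":-0.0255,"rx":0.209,"ry":0,"rz":0,"gripper":0.65}]'
python3 panchk.py top t12; python3 panchk.py scene s12 >/dev/null
```

```text
time: 19.73
tool_pos: [0.5773, -0.0097, 0.1305]
tool_rot: [-1.681, 0.0, 0.051]
contact_force: [0.9, 0.0, -0.2]
opening: 0.0596
-0.06 [(-253, 102), (-253, 107), (-251, 100), (-250, 102), (-250, 104), (-247, 100), (-247, 102), (-245, 91), (-245, 94), (-245, 95), (-244, 61), (-243, 64), (-243, 64), (-242, 30), (-242, 37), (-197, 186), (-197, 198), (-191, 200)]
-0.03 [(-254, 101), (-251, 100), (-251, 99), (-251, 100), (-248, 103), (-248, 102), (-248, 103), (-245, 97), (-245, 99), (-245, 102), (-244, 67), (-243, 76), (-242, 39), (-242, 48), (-241, 14), (-192, 193)]
0 [(-252, 101), (-252, 101), (-252, 100), (-249, 98), (-249, 101), (-249, 103), (-246, 100), (-246, 98), (-245, 105), (-244, 79), (-244, 83), (-244, 86), (-243, 48), (-241, 15)]
0.03 [(-253, 99), (-253, 99), (-250, 100), (-250, 103), (-247, 99), (-246, 105), (-245, 84), (-244, 92), (-243, 58), (-243, 60), (-242, 24), (-242, 23), (-201, 13)]
0.06 [(-254, 97), (-254, 105), (-253, 107), (-251, 99), (-251, 104), (-251, 103), (-248, 100), (-247, 102), (-247, 101), (-244, 100), (-244, 100), (-244, 103), (-243, 66), (-243, 65), (-243, 69), (-242, 30), (-242, 36), (-240, 13), (-239, 20)]
```

View pics/t12.png

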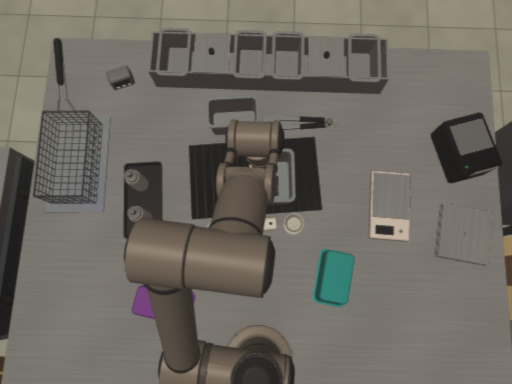

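View pics/s12.png

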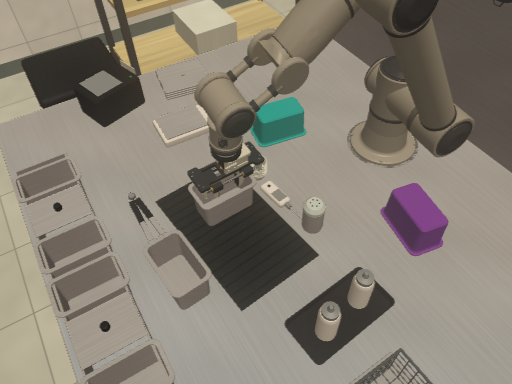

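The pan stands mouth-up (rim z≈101 mm, v −254). Retreat straight up and aside, then check.

```bash
python3 -m creep '[{"dx":0,"dy":-0.03,"dz":0,"rx":0,"ry":0,"rz":0,"gripper":0.65},{"dx":0,"dy":-0.08,"dz":0,"rx":0,"ry":0,"rz":0,"gripper":0.65},{"dx":0,"dy":-0.13,"dz":0,"rx":0,"ry":0,"rz":0,"gripper":0.65},{"dx":0,"dy":-0.15,"dz":0.05,"rx":0,"ry":0,"rz":0,"gripper":0.65},{"dx":0,"dy":-0.15,"dz":0.11,"rx":0,"ry":0,"rz":0,"gripper":0.65},{"dx":0,"dy":-0.15,"dz":0.17,"rx":0,"ry":0,"rz":0,"gripper":0.65},{"dx":0,"dy":-0.15,"dz":0.23,"rx":0,"ry":0,"rz":0,"gripper":0.65},{"dx":0,"dy":-0.15,"dz":0.25,"rx":0,"ry":0,"rz":0,"gripper":0.65},{"dx":0,"dy":-0.15,"dz":0.25,"rx":0,"ry":0,"rz":0,"gripper":0.65}]'
python3 - <<'E'
from h import *
for n in ["top","scene"]:
    c,Rm,t,p,d=snap(n,n+"13"); P=cloud(c,Rm,t,d); X,Y,Z=[P[...,i] for i in range(3)]
    def box(x0,x1,y0,y1,z0,z1): return (X>x0)&(X<x1)&(Y>y0)&(Y<y1)&(Z>z0)&(Z<z1)
    m=box(.47,.70,-.12,.04,.094,.115); print(n,"pan rim",rect(P,m), np.nanpercentile(Z[m],[5,95]))
    m=box(.5,.66,-.085,.01,.002,.04); print("floor z",m.sum(),np.nanmedian(Z[m]) if m.sum() else 0)
    for nm,x,y,z0,z1,r in [("new",.439,.397,.118,.16,.04),("b2",.557,.42,.118,.16,.04),("shaker",.401,.15,.095,.12,.05),("cups",.433,-.1,.055,.075,.05),("therm",.43,.01,.018,.03,.08),("pan2",.765,.112,.095,.11,.11)]:
        m=box(x-r,x+r,y-r,y+r,z0,z1)
        if m.sum(): print(nm,[np.round(q,3) for q in rect(P,m)])
E
```

```text
time: 20.95
tool_pos: [0.5638, 0.2552, 0.2518]
tool_rot: [-1.681, 0.001, 0.052]
contact_force: [-0.0, -0.5, -0.3]
opening: 0.0597
top pan rim ((0.5759379267692566, -0.04250413179397583), (0.17583045363426208, 0.10788775980472565), 2.15887188911438) [0.09631546 0.10578427]
floor z 885 0.005862893777371925
b2 [array([0.569, 0.425]), array([0.01 , 0.028]), np.float64(26.645)]
shaker [array([0.398, 0.15 ]), array([0.054, 0.053]), np.float64(1.964)]
cups [array([ 0.432, -0.1  ]), array([0.062, 0.058]), np.float64(1.647)]
therm [array([ 0.454, -0.   ]), array([0.088, 0.144]), np.float64(6.533)]
pan2 [array([0.745, 0.106]), array([0.199, 0.182]), np.float64(6.211)]
scene pan rim ((0.5799757838249207, -0.04359480366110802), (0.1758843958377838, 0.11263931542634964), 2.707873821258545) [0.09649424 0.10498384]
floor z 806 0.016096718089929962
new [array([0.44 , 0.397]), array([0.042, 0.039]), np.float64(48.661)]
b2 [array([0.556, 0.419]), array([0.041, 0.04 ]), np.float64(18.406)]
shaker [array([0.387, 0.168]), array([0.03 , 0.009]), np.float64(66.121)]
cups [array([ 0.434, -0.102]), array([0.064, 0.061]), np.float64(86.746)]
therm [array([ 0.471, -0.021]), array([0.076, 0.096]), np.float64(74.766)]
pan2 [array([0.747, 0.105]), array([0.199, 0.188]), np.float64(5.522)]
```

View pics/scene13.png

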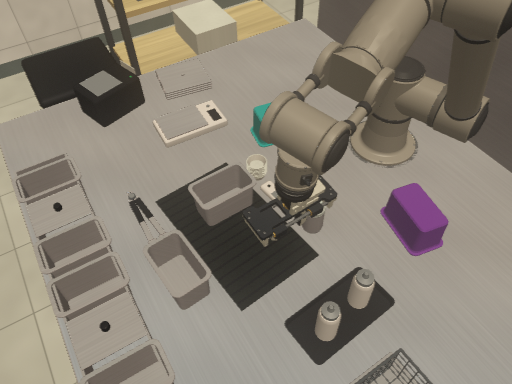

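View pics/top13.png

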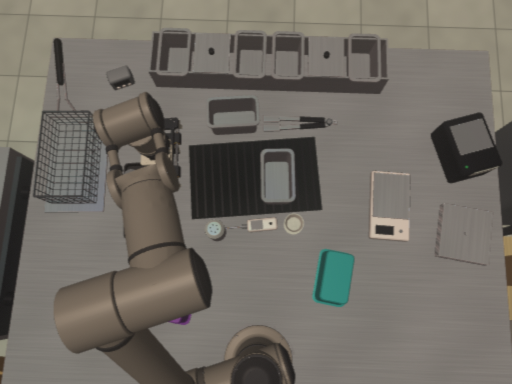

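Both views show the pan standing mouth-up on the mat (scene 222,193; top 278,175), with both bottles upright in the tray. The tongs, cups, thermometer, shaker and second pan are where they were. Handing in.

```bash
python3 -c "
from cell import robot,status
print(status.observe()['time']); print(robot.hand_in())"
```

```text
21.05
the job is handed in; nothing more can be done
None
```

The job is done and handed in at 21 s. The squeeze bottle went away first, then I tipped the pan onto its long side. I levered it up from inside its mouth, and it now stands mouth-up on the mat.

**Pan:** The rim measures 176 by 108 mm at about 0.10 m height, centred near (0.578, −0.043). It moved about 200 mm in all, of which roughly 4–10 mm was slip while tipping.

**Bottle:** It is upright in the free half of the tray at (0.440, 0.397), about 0.12 m from the other bottle.

**Everything else:** The other bottle and the cups measured within about 3 mm of their starting positions. The shaker did too from the top camera, but in the scene view the arm hid most of it.

**Checks that disagreed:**
- The final numbers for the second pan and the thermometer were spoiled because my depth boxes took in nearby objects, so I judged those two, and the tongs, by eye in the pictures; none looks moved.
- The top camera could not see the put-away bottle past the arm in the last picture, so its position comes from the scene camera alone.
- The depth reading of the pan's floor also differed between the two cameras (0.006 against 0.016 m), but the level rim heights show the pan standing flat.

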